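Clamp a beech block in a cam-lock drilling fixture

ROBOT

A 6-joint arm with a two-finger parallel gripper is mounted at the origin on a cart in front of the work surface, level with it; the furniture and walls round the work are solid. World frame = base frame: x ahead of the robot, y to its left, z up, the work surface at z = 0. Lengths are in mm, angles in rad, forces in N, time in s.
With the tool pointing down it reaches from about 400 to 925 mm from the base axis. Payload 12.5 kg.
Tool frame: the origin (TCP) lies where the fingers leave the gripper's body, on its centre line; the fingertips stand 78 mm ahead of it and the grasp point (between the pads) lies 59 mm ahead of it; z points along the fingers, y is the direction in which the jaws open and shut (so a half turn about z gives the same grasp; the last joint's range is limited). The gripper opens to 95 mm and grips with 3 to 60 N. Pads are 20 mm wide; open, the fingers measure 119 mm over their backs; the gripper's body (75 mm by 180 mm) begins 59 mm behind the grasp point.
Start: joints at [1.06, 0.491, 1.559, -0, 1.092, -0.106], TCP at [246.129, 574.507, 292.261] pointing down, gripper open.
Joint ranges: [-3.1, 3.1], [-0.84, 2.19], [0.05, 2.79], [-1.13, 4.28], [0.06, 2.93], [-2.69, 2.69]. Speed limits (rad/s): [2.22, 2.22, 2.79, 3.14, 3.14, 3.14].

INTERFACE

Orientations are given as [roll, pitch, yaw] about the fixed x, y, z axes, in that order (R = Rz(yaw) Ry(pitch) Rx(roll)).
In Python, from cell import env, viewer, ticket, search_frame gives the robot as it stands.
- The arm moves only by the shell command python3 -m inch 'ROWS'. ROWS is a JSON object of lists of equal length, an entry for each row: "hand": the opening, from 0 (shut) to 1 (fully open); "delta_pos": the shift along the tool's x, y, z in cm, a list of three; "turn": the turn about the tool's z in rad. A call has 1 to 20 rows; each row shifts and turns the commanded pose from where the row before left it, along the tool's axes as they then stand; what a row does not reach is not made up. A row lasts 1/10 s, in which the tool goes at most 50 mm and 8.59 degrees, less where a joint would pass 70% of its speed; a pose out of reach is approached as far as the arm can. A call is refused whole if a number of a shift passes 5 or a number of a turn 0.15, either way. A call with a gripper value outside its range is refused whole. The fingers move at their own pace and stop on an object; the grip force is fixed at half the most. Time passes only in rows, so rows that do not move let the fingers close. It gives the time, the measured TCP pose, the force and the opening at its end, in the units of the state.
- env.state(): the state, without advancing time (a new reading comes with each control period).
- viewer.read_camera(name): name is "scene" or "side" or "wrist"; returns (picture, depth): 384x512x3 uint8, blue, green, red; 384x512 float32, mm along the optical axis (not along the pixel's ray), 0 where there is no reading.
- viewer.get_calibration(name): a dict with "fx", "fy", "cx", "cy" (pixels), "T" (4x4, takes a point from camera to world coordinates). Camera axes: x right, y down, z forward; pixel columns grow to the right and rows downward; lengths in mm; the calibration is good to about 2 mm. A picture is of the moment at which its call begins: read the wrist's pose just before it. get_calibration takes no time and is no camera call; for the wrist camera it gives the pose at the moment of the call.
- ticket.job_done(): hands the job in, once; it reports no verdict.
Trained networks look in the newest picture that a camera, given by its name, has taken for a name from the list of things; names that differ only in an ending like _2 or _b are one class to them, and where a whole thing is asked for, a point or a joint stands for the part that bears it (a point fixed in the world has none). Each returns a list of dicts, best first, with "p" (0 to 1); they miss things now and then, are a little off and sometimes report something else, mostly with a low value. They report only what shows in the picture. A call takes as long as a camera call.
- search_frame(camera, label): "centre" ([column, row] in pixels, amid what is visible of it).
The state is a dict: "t": time; "joints": joint angles; "qvel": joint speeds; "tau": joint torques, N m; "eef_pos": TCP position; "tcp_rot": TCP orientation; "ft_force": force on the tool from outside, world axes, zero at the start; "moment": the same for the moment, N m; "opening": opening from 0.0 (shut) to 1.0 (fully open).
Only numpy, scipy, OpenCV 4.12 (cv2) and the standard library are available. Lean on these libraries where they do the work, as an engineer would, in place of code of your own. Each camera call takes 0.05 s, during which the arm holds its last target.

TASK

Set the beech block down gently in the nest of the blue fixture, lying lengthwise between the steel guides, and let go of it. Then clamp it: turn the black cam knob clockwise until you feel the sprung plunger drop fully into its notch, turn no further or it crushes the block, and let go of the knob. Leave the other tools on the bench where they are.

Things in the scene. Friction and masses are not known exactly. Their poses are not given: they have to be found in the camera images.
- fixture: Cam-lock fixture screwed to the bench: blue bed 145 x 225 x 12 mm (x -95..+50, y -117..+107 mm from the origin); origin on its underside, z up. Nest lengthwise along y: four steel guide blocks 14 mm above the bed, inner faces at x = +-32 mm, at y = -35..-10 and 35..60 mm (open between: room for fingers). Sprung pad at the +y end, cam at the -y end, axis at x = 0, y = -75 mm, all below z = 46 mm but the knob.
- nest (a point): Point on the bed's top face, 12 mm above the bench, at fixture x = 0, y = 12 mm; fixture axes. A block whose underside centre is set down here, its long side along y, clears the open cam and the free pad by over 1 mm and each guide by 2 mm. When clamped its centre lies some 2 mm farther to +y.
- beech_block: Loose beech wood block, brown, with drill holes, 60 (x) x 120 (y) x 32 (z) mm, about 0.2 kg; origin at the centre of its underside. It lies flat on the bench at the start; either way round is right.
- knob: Black bar knob on top of the cam, bar 42 mm long (its x) x 14 mm thick (its y) x 28 mm tall; origin on the turning axis at the bar's underside, 50 mm above the bench; z up. The bar sits on the shaft at a random angle and the notch is unmarked, so the turn needed differs each time: 0.5 to 1.5 rad clockwise seen from above, one grasp is enough. It stays where it is left.
- knob_grip (a point): On the knob's axis at mid height of the bar, 64 mm above the bench. Turning takes about 0.1 to 0.3 N m. As the sprung roller enters the notch (from 0.35 rad before its middle) it draws the knob forward with 0.2 to 0.4 N m; the pull dies away at the bottom and turns into fast growing resistance: stop there. No hard stop: from 0.08 rad past the middle the block is crushed.
- plunger (a joint): Sprung plunger (m): 0 when its roller sits on the bottom of the notch, about 0.003 to 0.005 while it rides on the cam before the notch, over 0.007 when the cam has been turned past the notch. Spring force 12 to 15 N.
- plunger_tail (a point): Outer end of the plunger's dark round tail, 12 mm across, at the -x side of the aluminium housing, 34 mm above the bench; it stands 88.5 mm from the cam axis in the notch and moves outward (fixture -x) by the plunger's value, showing a red band on the stem when the plunger is lifted.
- pad: Black rubber-faced sprung pad 40 x 7 x 22 mm on the end stop; origin at the middle of its face, which looks to fixture -y, 29 mm above the bench. Spring 6 N/mm, gives 1.8 mm, then it is solid: clamped in the notch it carries 5 to 12 N; over 18 N crushes the block.
- tape: Roll of masking tape, 104 mm across, 25 mm high, bystander; origin under its centre.
- tin: Round open tin of screws, 68 mm across, 32 mm high, bystander; origin under its centre.
- vernier: Steel vernier caliper, 225 mm long, lying flat, bystander; origin under its centre.
- punch: Black centre punch, 110 mm long (its y), 10 mm thick, bystander; origin under its centre.
- driver: Flat screwdriver with red handle, 231 mm long (its y), bystander; origin under its centre.

How it is judged (in metres and radians):
On the way, in this order (a step that is already met when the one before it is completed fails the run):
1. the beech block lies flat on the bed of the nest between the guides, let go (x of beech_block in the frame of fixture between -0.004 and 0.004 m and y of beech_block in the frame of fixture between 0.005 and 0.02 m and z of beech_block in the frame of fixture between 0.01 and 0.014 m and angle between the y axis of beech_block and the y axis of fixture, either way round below 0.06 rad and angle between beech_block's own z axis and vertical below 0.04 rad and contact force between the fingers and beech_block below 0.3 N), for 0.2 s.
2. the plunger has dropped into its notch and the block is pressed against the sprung pad (value of joint plunger below 0.0012 m and contact force between beech_block and pad above 2 N), for 0.2 s.
At the end, for the whole second after the job is handed in: Block flat on the bed (tilt under 0.04 rad), between the guides, within 4 mm of the nest's middle line, centre at fixture y 5 to 20 mm, in line within 0.06 rad, pressed on the pad with over 2 N (never over 18), at rest; plunger within 1.2 mm of the notch bottom; block and knob let go (all of step 1 and all of step 2 and linear speed of beech_block below 0.01 m/s and contact force between the fingers and fixture below 0.3 N); the robot touches nothing.
It fails at once if the cam is overrun: turned so far past the notch that its flank drives the plunger back over 7 mm (value of joint plunger above 0.007 m).
It fails at once if the block is crushed by turning the cam too far (over 18 N on the pad) (contact force between beech_block and pad above 18 N).
It fails at once if the block is rammed into the fixture (over 100 N between them) (contact force between beech_block and fixture above 100 N).
It fails at once if a bystander is moved over 20 mm (distance of any of tape, tin, vernier, punch, driver from where it was at the start of the episode above 0.02 m).
It also fails if it takes over 64 s, if anything falls off the work surface, if the arm or the gripper's body presses on something with over 40 N, if the wrist force passes 120 N, or if a joint passes its speed limit or range.

## Working session

There is one attempt and no reset: what is moved stays moved. The work goes in short steps, Python scripts to look and compute and a shell command to move; the robot and the scene stay as the last step left them, time stands still between calls to the robot, and variables do not carry over. Pictures are saved under pics/ and viewed, and the job is handed in when it is done.

```bash
ls; mkdir -p pics; cat > h.py <<'E'
import numpy as np, cv2
from cell import env, viewer, ticket, search_frame
def snap(cam,name):
    T=viewer.get_calibration(cam); im,d=viewer.read_camera(cam)
    cv2.imwrite('pics/%s.png'%name,im); np.savez('pics/%s.npz'%name,d=d,im=im,T=T['T'],k=[T['fx'],T['fy'],T['cx'],T['cy']])
    return im,d,T
def pts(d,c):
    v,u=np.mgrid[0:d.shape[0],0:d.shape[1]]
    P=np.stack([(u-c['cx'])/c['fx']*d,(v-c['cy'])/c['fy']*d,d],-1)
    T=np.array(c['T']); return P@T[:3,:3].T+T[:3,3]
E
python3 - <<'E'
from h import *
print(env.state())
for c in ['scene','side','wrist']:
    im,d,T=snap(c,c+'0'); print(c,np.round(T['T'],3).tolist(),T['fx'],T['cx'],T['cy'])
    for l in ['fixture','beech_block','knob','plunger_tail','tape','tin','vernier','punch','driver']:
        if c!='wrist' and l in('fixture','beech_block','knob'):
            print(l,search_frame(c,l)[:2])
E
```

```text
pics
{'t': 0.0, 'joints': array([ 1.06038979e+00,  4.91555725e-01,  1.55945160e+00,  2.01450799e-06,
        1.09167648e+00, -1.05595648e-01]), 'qvel': array([ 0.00205317, -0.00018802, -0.00088907, -0.00136227,  0.00097964,
        0.00019478]), 'tau': array([ 2.64660885e-03, -6.12662816e+01, -2.58183807e+01,  6.93054381e-02,
        4.82895377e-02, -2.33588225e-04]), 'eef_pos': array([246.05344025, 574.36007839, 291.663338  ]), 'tcp_rot': array([-3.14050777e+00, -1.16783587e-04,  2.73678077e+00]), 'ft_force': array([-0.08380084, -0.48784754,  1.24358866]), 'moment': array([ 0.003152  , -0.01935542,  0.05139363]), 'opening': 0.9997635801712388}
scene [[0.754, -0.518, 0.404, -74.408], [-0.657, -0.584, 0.478, -688.147], [-0.012, -0.625, -0.78, 1201.368], [0.0, 0.0, 0.0, 1.0]] 402.310524757076 251.22263300451576 189.8248059055344
fixture [{'centre': [229.3, 201.5], 'p': 0.78}]
beech_block [{'centre': [189.0, 153.9], 'p': 0.57}]
knob []
side [[0.947, -0.139, 0.29, 211.392], [-0.321, -0.366, 0.873, -934.781], [-0.016, -0.92, -0.391, 499.671], [0.0, 0.0, 0.0, 1.0]] 346.5745262061379 261.2381483884247 193.6428401187269
fixture [{'centre': [240.1, 208.7], 'p': 0.71}]
beech_block [{'centre': [215.7, 179.4], 'p': 0.58}]
knob [{'centre': [253.2, 199.2], 'p': 0.64}]
wrist [[0.393, 0.878, 0.273, 169.531], [0.92, -0.375, -0.117, 608.569], [-0.0, 0.297, -0.955, 383.831], [0.0, 0.0, 0.0, 1.0]] 316.9711606397972 252.94832164894365 187.23508178005508
```

View pics/scene0.png

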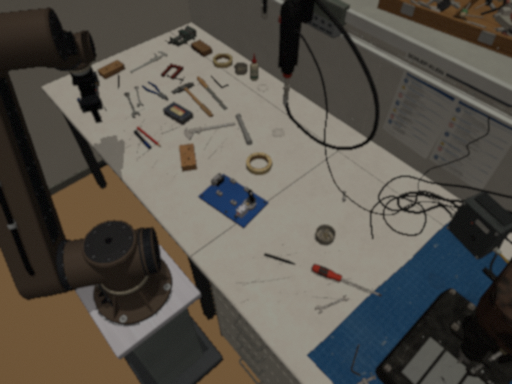

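View pics/side0.png

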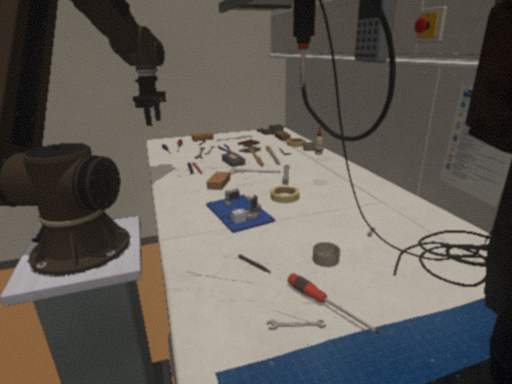

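View pics/wrist0.png

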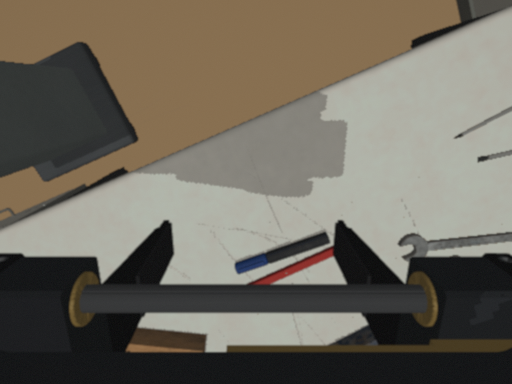

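```bash
python3 - <<'E'
from h import *
for c in ['scene','side']:
    z=np.load(f'pics/{c}0.npz'); k=z['k']; C=dict(fx=k[0],fy=k[1],cx=k[2],cy=k[3],T=z['T'])
    P=pts(z['d'],C)
    for n,(u,v) in dict(scene=dict(block=(188,156),fix=(233,200),tape=(259,162)),side=dict(block=(219,180),fix=(240,212),tape=(285,194)))[c].items():
        print(c,n,P[v,u].round())
    # segments
    hsv=cv2.cvtColor(z['im'],cv2.COLOR_BGR2HSV)
    m=(hsv[...,0]>100)&(hsv[...,0]<125)&(hsv[...,1]>120)&(P[...,0]>300)&(P[...,0]<800)&(abs(P[...,1])<450)&(P[...,2]>-5)&(P[...,2]<30)
    q=P[m][:,:2].astype(np.float32); print('blue',m.sum(),cv2.minAreaRect(q))
    m=(P[...,2]>22)&(P[...,2]<50)&(hsv[...,1]>70)&(P[...,0]>300)&(P[...,0]<800)&(abs(P[...,1]-300)<250)&(hsv[...,0]<25)
    q=P[m][:,:2].astype(np.float32);print(m.sum(),q.min(0),q.max(0))
for c in ['scene','side']:
    im=cv2.imread(f'pics/{c}0.png'); 
    cr=im[130:240,150:300] if c=='scene' else im[150:260,170:320]
    cv2.imwrite(f'pics/{c}0z.png',cv2.resize(cr,None,fx=5,fy=5,interpolation=cv2.INTER_CUBIC))
E
```

```text
scene block [455. 327.  31.]
scene fix [451.  38.  27.]
scene tape [665. 134.   1.]
blue 1240 ((458.75274658203125, 52.76940155029297), (139.26072692871094, 220.75245666503906), 10.159687995910645)
501 [403.7569   69.98668] [698.7546 549.8635]
side block [451. 299.  30.]
side fix [445. -26.  43.]
side tape [663. 149.  -1.]
blue 712 ((457.1325988769531, 49.019920349121094), (135.66607666015625, 215.30755615234375), 10.777870178222656)
322 [403.941     71.084946] [699.6061  394.62347]
```

View pics/scene0z.png

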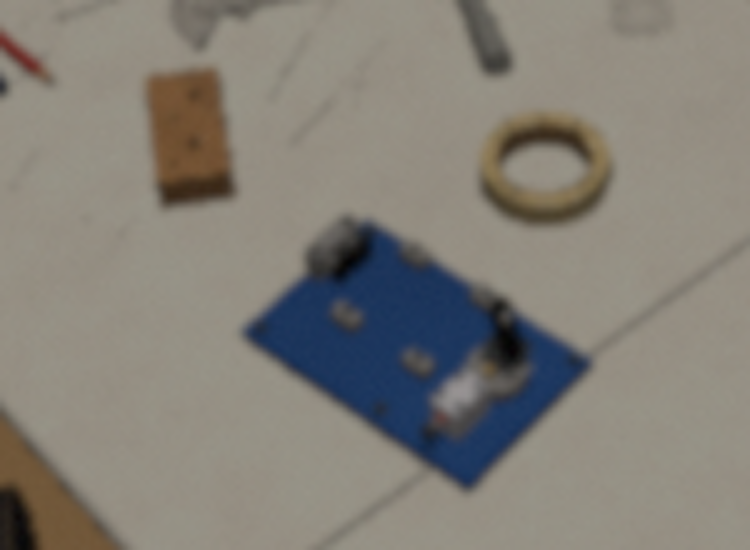

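View pics/side0z.png

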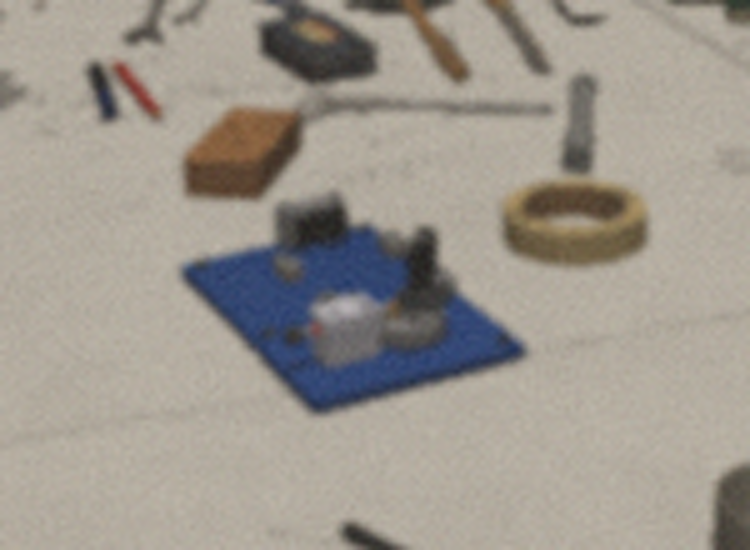

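```bash
python3 -m inch '{"hand":[1,1,1,1,1,1,1,1,1,1,1,1],"delta_pos":[[-2.7,-1.8,-0.5],[-2.7,-1.8,-0.5],[-2.7,-1.8,-0.5],[-2.7,-1.8,-0.5],[-2.7,-1.8,-0.5],[-2.7,-1.8,-0.5],[-2.7,-1.8,-0.5],[-2.7,-1.8,-0.5],[-2.7,-1.8,-0.5],[-2.7,-1.8,-0.5],[-2.7,-1.8,-0.5],[-2.7,-1.8,-0.5]],"turn":[0,0,0,0,0,0,0,0,0,0,0,0]}'
python3 -m inch '{"hand":[1,1,1,1,1,1,1,1,1],"delta_pos":[[0,0,0],[0,0,0],[0,0,0],[0,0,0],[0,0,0],[0,0,0],[0,0,0],[0,0,0],[0,0,0]],"turn":[0.14,0.14,0.14,0.14,0.14,0.14,0.14,0,0]}'
python3 - <<'E'
from h import *
print(env.state())
im,d,T=snap('wrist','w1'); print(np.round(T['T'],3).tolist())
E
```

```text
t: 1.65
eef_pos: [459.4, 247.2, 352.6]
tcp_rot: [3.141, 0.0, 2.737]
ft_force: [-0.2, 0.4, 0.8]
opening: 0.999
t: 2.55
eef_pos: [458.8, 248.3, 352.3]
tcp_rot: [3.142, -0.0, 1.761]
ft_force: [0.1, 0.1, 0.2]
opening: 1.0
{'t': 2.55, 'joints': array([3.69425471e-01, 2.82848266e-01, 1.72674222e+00, 5.57779044e-05,
       1.13189934e+00, 1.79266197e-01]), 'qvel': array([ 0.00138764, -0.00049029, -0.00093374, -0.00146753, -0.00119789,
       -0.00267188]), 'tau': array([-5.30650563e-03, -4.75007021e+01, -2.65411735e+01,  8.12227582e-02,
        1.80260703e-02,  3.24992398e-01]), 'eef_pos': array([458.82906678, 248.3378033 , 352.28765256]), 'tcp_rot': array([ 3.14150048e+00, -6.80199332e-05,  1.76093190e+00]), 'ft_force': array([0.08725131, 0.10583291, 0.19527994]), 'moment': array([-0.06726659, -0.00816052,  0.01889199]), 'opening': 0.9999967065916682}
[[0.982, 0.181, 0.057, 443.872], [0.19, -0.937, -0.292, 332.05], [0.0, 0.298, -0.955, 443.956], [0.0, 0.0, 0.0, 1.0]]
```

View pics/w1.png

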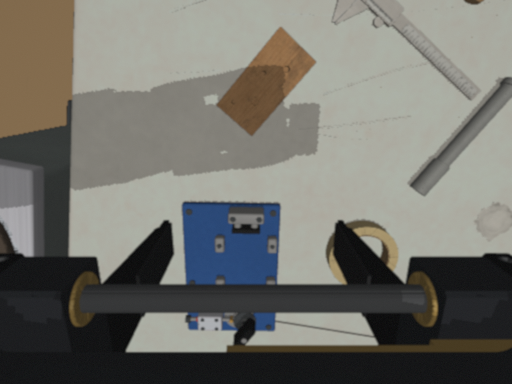

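```bash
cat >> h.py <<'E'
def load(n):
    z=np.load(f'pics/{n}.npz'); k=z['k']; return z['im'],z['d'],dict(fx=k[0],fy=k[1],cx=k[2],cy=k[3],T=z['T'])
def plane(uv,c,z0):
    uv=np.asarray(uv,float).reshape(-1,2); T=np.array(c['T'])
    r=np.c_[(uv[:,0]-c['cx'])/c['fx'],(uv[:,1]-c['cy'])/c['fy'],np.ones(len(uv))]@T[:3,:3].T
    return T[:3,3]+r*((z0-T[2,3])/r[:,2])[:,None]
E
python3 - <<'E'
from h import *
im,d,C=load('w1'); P=pts(d,C); hsv=cv2.cvtColor(im,cv2.COLOR_BGR2HSV)
m=((P[...,2]>24)&(P[...,2]<45)&(hsv[...,1]>60)&(hsv[...,0]<25)).astype(np.uint8); m[170:]=0
n,l,s,ce=cv2.connectedComponentsWithStats(m); i=1+np.argmax(s[1:,4]); print(s[i])
cs,_=cv2.findContours((l==i).astype(np.uint8),cv2.RETR_EXTERNAL,cv2.CHAIN_APPROX_NONE)
c=max(cs,key=len)[:,0]; q=plane(c,C,32)[:,:2].astype(np.float32); print('block',cv2.minAreaRect(q), np.median(P[...,2][l==i]))
m=((hsv[...,0]>100)&(hsv[...,0]<125)&(hsv[...,1]>120)).astype(np.uint8); m[:, :150]=0; m[:,300:]=0
ys,xs=np.nonzero(m); q=plane(np.c_[xs,ys],C,12)[:,:2].astype(np.float32); print('fix',cv2.minAreaRect(q))
print(np.median(P[...,2][m>0]))
# side edges yaw
R=cv2.minAreaRect(q)
cv2.imwrite('pics/w1z.png',cv2.resize(im[190:384,170:300],None,fx=4,fy=3*4/3,interpolation=cv2.INTER_CUBIC)[:600])
E
```

```text
[ 217   27   99  108 4696]
block ((457.09423828125, 340.3656005859375), (118.21353149414062, 59.01713180541992), 59.76697540283203) 31.291141187461108
fix ((461.8657531738281, 60.77803039550781), (140.2082061767578, 222.23828125), 10.042158126831055)
11.431126008550905
```

View pics/w1z.png

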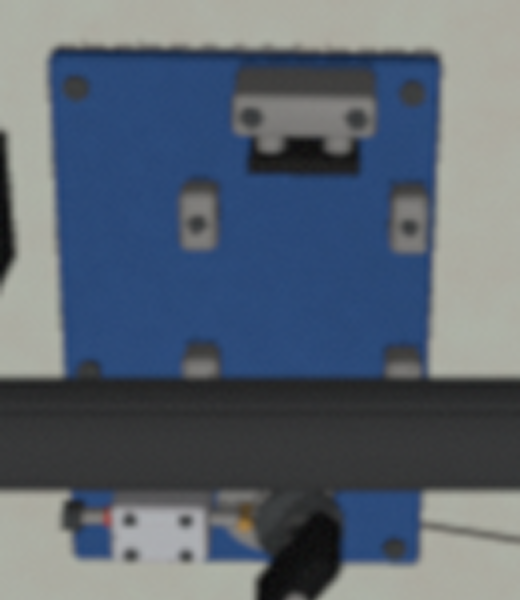

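```bash
python3 -m inch '{"hand":[1,1,1,1,1,1,1,1,1,1],"delta_pos":[[-2.5,-0.27,1.2],[-2.5,-0.27,1.2],[-2.5,-0.27,1.2],[-2.5,-0.27,1.2],[-2.5,-0.27,1.2],[-2.5,-0.27,1.2],[-2.5,-0.27,1.2],[-2.5,-0.27,1.2],[0,0,0],[0,0,0]],"turn":[0,0,0,0,0,0,0,0,0.015,0]}'
python3 - <<'E'
from h import *
s=env.state();print(s['eef_pos'],s['tcp_rot'],s['joints'])
im,d,T=snap('wrist','w2')
print(search_frame('wrist','knob'),search_frame('wrist','plunger_tail'))
E
```

```text
t: 3.6
eef_pos: [474.7, 47.6, 256.3]
tcp_rot: [-3.141, -0.0, 1.742]
ft_force: [-0.2, -0.8, 0.6]
opening: 1.001
[474.72817592  47.64976686 256.28323412] [-3.14138285e+00 -2.43327572e-04  1.74171169e+00] [-3.86074672e-02  3.29454745e-01  1.95417717e+00  2.56870586e-04
  8.58216579e-01 -2.09690816e-01]
[{'centre': [261.9, 240.5], 'p': 0.6}] [{'centre': [189.9, 225.0], 'p': 0.72}, {'centre': [264.7, 241.6], 'p': 0.18}]
```

View pics/w2.png

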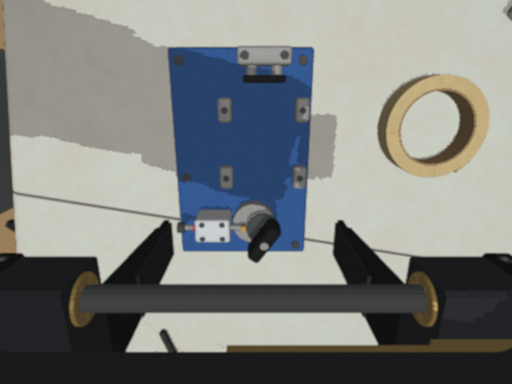

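```bash
cat > fit.py <<'E'
from h import *
def fixrect(n,z=12):
    im,d,C=load(n); hsv=cv2.cvtColor(im,cv2.COLOR_BGR2HSV)
    m=((hsv[...,0]>95)&(hsv[...,0]<130)&(hsv[...,1]>110)).astype(np.uint8); m[:,:150]=0; m[:,340:]=0;m[270:]=0
    cs,_=cv2.findContours(m,cv2.RETR_EXTERNAL,cv2.CHAIN_APPROX_NONE); c=max(cs,key=len)[:,0]
    q=plane(c,C,z)[:,:2].astype(np.float32); return cv2.minAreaRect(q),q
if __name__=='__main__':
    R,q=fixrect('w2'); print(R)
    a=np.deg2rad(10.0)
    for it in range(3):
        c,s=np.cos(a),np.sin(a); L=q@np.array([[c,-s],[s,c]])
        lo,hi=np.percentile(L,[2,98],axis=0)
        ce=(L.min(0)+L.max(0))/2; 
        l=L[(L[:,0]<lo[0]+4)&(abs(L[:,1]-ce[1])<60)]; r=L[(L[:,0]>hi[0]-4)&(abs(L[:,1]-ce[1])<60)]
        b=L[(L[:,1]<lo[1]+4)&(abs(L[:,0]-ce[0])<50)]; t=L[(L[:,1]>hi[1]-4)&(abs(L[:,0]-ce[0])<50)]
        sl=[-np.polyfit(l[:,1],l[:,0],1)[0],-np.polyfit(r[:,1],r[:,0],1)[0],np.polyfit(b[:,0],b[:,1],1)[0],np.polyfit(t[:,0],t[:,1],1)[0]]
        ex=[np.median(l[:,0]),np.median(r[:,0]),np.median(b[:,1]),np.median(t[:,1])]
        print(np.round(sl,4),np.round(ex,1),len(l),len(r),len(b),len(t)); a+=np.mean([sl[0],sl[1],sl[3]])
    print('yaw',a)
    im,d,C=load('w2'); P=pts(d,C)
    # local coords
    o=np.array([[np.cos(a),-np.sin(a)],[np.sin(a),np.cos(a)]])@[(ex[0]+ex[1])/2+22.5,(ex[2]+ex[3])/2+5]
    print('origin',o)
    Q=P.copy(); Q[...,:2]=(P[...,:2]-o)@np.array([[np.cos(a),-np.sin(a)],[np.sin(a),np.cos(a)]])
    m=(Q[...,2]>20)&(Q[...,2]<34)&(abs(Q[...,0])<60)&(Q[...,1]>-45)&(Q[...,1]<70)
    n,l_,st,ce=cv2.connectedComponentsWithStats(m.astype(np.uint8))
    for i in range(1,n):
        if st[i,4]>60:
            vv,uu=np.nonzero(l_==i); W=plane(np.c_[uu,vv],C,26); W=(W[:,:2]-o)@np.array([[np.cos(a),-np.sin(a)],[np.sin(a),np.cos(a)]])
            print(st[i],W.min(0).round(1),W.max(0).round(1),np.median(Q[...,2][l_==i]))
    cv2.imwrite('pics/w2z.png',cv2.resize(im[30:260,160:330],None,fx=2.6*1.3,fy=2.6,interpolation=cv2.INTER_CUBIC))
    cv2.imwrite('pics/w2k.png',cv2.resize(im[195:270,165:320],None,fx=5,fy=5,interpolation=cv2.INTER_CUBIC))
E
python3 fit.py
```

```text
((461.8398132324219, 58.33423614501953), (141.09434509277344, 220.36595153808594), 9.930469512939453)
[ 0.0008 -0.001  -0.0908 -0.021 ] [ 395.1  534.7 -132.9   87.4] 109 79 19 51
[ 0.0077  0.0043 -0.093  -0.014 ] [ 395.2  534.9 -129.4   90.5] 110 78 18 51
[ 0.0083  0.0049 -0.0924 -0.0133] [ 395.2  535.  -129.    90.8] 109 78 18 51
yaw 0.16675874033779262
origin [483.13788672  67.01500047]
[217  98  15  25 336] [-46.4  35.2] [-32.5  58.4] 24.936777803507056
[295  98  15  25 340] [30.6 35.6] [44.4 58.8] 25.08050795079049
[219 166  14  23 289] [-46.1 -33.9] [-32.2  -9.9] 24.95047286050402
[292 166  14  23 290] [ 30.7 -33.5] [44.9 -9.5] 25.040419111717
```

```bash
ls pics
```

```text
scene0.npz
scene0.png
scene0z.png
side0.npz
side0.png
side0z.png
w1.npz
w1.png
w1z.png
w2.npz
w2.png
w2k.png
w2z.png
wrist0.npz
wrist0.png
```

View pics/w2k.png

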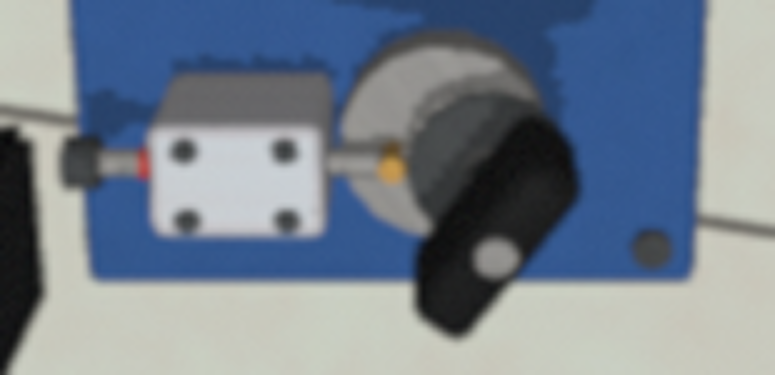

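```bash
python3 -m inch '{"hand":[1,1,1,1,1,1,1,1,1,1,1,1,1,1,1,1,1],"delta_pos":[[2.9,0.32,0.55],[2.9,0.32,0.55],[2.9,0.32,0.55],[2.9,0.32,0.55],[2.9,0.32,0.55],[2.9,0.32,0.55],[2.9,0.32,0.55],[2.9,0.32,0.55],[2.9,0.32,0.55],[2.9,0.32,0.55],[0,0,0],[0,0,0],[0,0,0],[0,0,0],[0,0,0],[0,0,0],[0,0,0]],"turn":[0,0,0,0,0,0,0,0,0,0,0.14,0.14,0.14,0.14,0.14,0,0]}'
python3 - <<'E'
from h import *
s=env.state();print(s['eef_pos'],s['tcp_rot'],s['joints'])
snap('wrist','w3')
E
cat > blk.py <<'E'
from h import *
import sys
def blk(n,z=32):
    im,d,C=load(n); P=pts(d,C); hsv=cv2.cvtColor(im,cv2.COLOR_BGR2HSV)
    m=((P[...,2]>z-6)&(P[...,2]<z+7)).astype(np.uint8); m[:,:150]=0; m[:,350:]=0
    k,l,s,ce=cv2.connectedComponentsWithStats(m); i=1+np.argmax(s[1:,4]); print(s[i],np.median(P[...,2][l==i]))
    cs,_=cv2.findContours((l==i).astype(np.uint8),cv2.RETR_EXTERNAL,cv2.CHAIN_APPROX_NONE)
    c=max(cs,key=len)[:,0]; q=plane(c,C,z)[:,:2].astype(np.float32); return cv2.minAreaRect(q)
if __name__=='__main__': print(blk(sys.argv[1],float(sys.argv[2])))
E
python3 blk.py w3 32
```

```text
t: 5.45
eef_pos: [456.5, 339.6, 201.5]
tcp_rot: [3.141, -0.0, 1.047]
ft_force: [0.1, -0.3, -0.0]
opening: 1.002
[456.50355864 339.60505251 201.52356062] [ 3.14139218e+00 -4.66163032e-04  1.04723669e+00] [5.23498372e-01 5.20434541e-01 1.79423136e+00 8.09448082e-05
 8.26422811e-01 1.04700323e+00]
[ 216  120   74  132 8936] 31.28702250802445
((457.4566955566406, 341.48199462890625), (118.80451202392578, 59.60059356689453), 59.72959518432617)
```

View pics/w3.png

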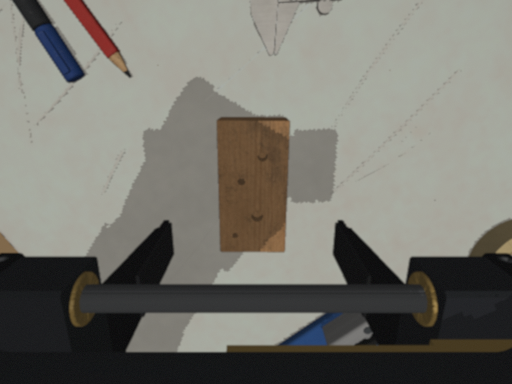

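```bash
python3 -m inch '{"hand":[1,1,1,1,1,1,0.5,0.5,0.5,0.5,0.5,0.5,0.5,0.5],"delta_pos":[[0.2,0,3],[0,0,3],[0,0,3],[0,0,2],[0,0,1],[0,0,0],[0,0,0],[0,0,0],[0,0,0],[0,0,0],[0,0,0],[0,0,0],[0,0,0],[0,0,0]],"turn":[0.005,0,0,0,0,0,0,0,0,0,0,0,0,0]}'
python3 -c "
from h import *
s=env.state();print(s)"
```

```text
t: 6.9
eef_pos: [457.9, 340.8, 81.6]
tcp_rot: [3.141, -0.0, 1.037]
ft_force: [-1.4, -0.8, 5.6]
opening: 0.627
{'t': 6.9, 'joints': array([5.24156977e-01, 7.03399865e-01, 1.86317331e+00, 1.04597601e-04,
       5.74554630e-01, 1.05799447e+00]), 'qvel': array([-9.11777363e-05, -6.98900459e-04, -1.79652908e-03,  1.54736654e-04,
        1.52273404e-03, -2.19633476e-04]), 'tau': array([-2.71702716e-01, -5.95990741e+01, -1.37784711e+01, -1.32411675e-02,
       -3.84607902e-01,  4.07223764e-02]), 'eef_pos': array([457.88639908, 340.83380046,  81.61191858]), 'tcp_rot': array([ 3.14141416e+00, -4.32964945e-04,  1.03687108e+00]), 'ft_force': array([-1.40115525, -0.7830832 ,  5.64567594]), 'moment': array([-0.12031807,  0.37930756,  0.05857695]), 'opening': 0.6267070343602309}
```

```bash
python3 -m inch '{"hand":[0,0,0,0,0,0,0,0,0,0,0,0,0,0],"delta_pos":[[0,0,0],[0,0,-1],[0,0,-2],[0,0,-3],[0,0,-3],[0,0,-3],[0,0,0],[0,0,0],[0,0,0],[0,0,0],[0,0,0],[0,0,0],[0,0,0],[0,0,0]],"turn":[0,0,0,0,0,0,0,-0.14,-0.14,-0.14,-0.14,-0.14,0,0]}'
python3 - <<'E'
from h import *
s=env.state();print(s['eef_pos'],s['tcp_rot'],s['joints'],s['ft_force'],s['opening'])
snap('wrist','w4')
E
```

```text
t: 8.3
eef_pos: [457.6, 340.6, 200.7]
tcp_rot: [-3.141, 0.0, 1.733]
ft_force: [-0.6, 0.2, -2.1]
opening: 0.626
[457.61815822 340.6159695  200.7005438 ] [-3.14068761e+00  3.03129264e-04  1.73262066e+00] [5.24067799e-01 5.23676645e-01 1.79052970e+00 5.05759212e-05
 8.28340040e-01 3.62209393e-01] [-0.57774979  0.18174213 -2.10455478] 0.6259496707124176
```

View pics/w4.png

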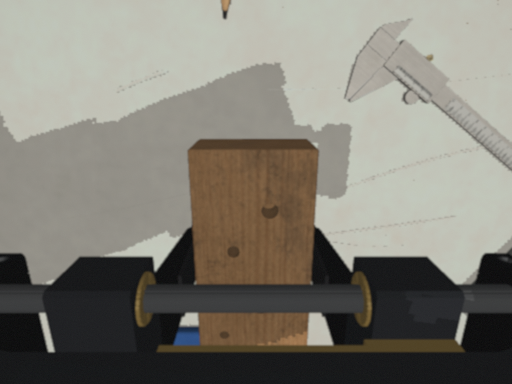

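```bash
python3 - <<'E'
from h import *
im,d,C=load('w4'); s=env.state()
g=cv2.GaussianBlur(im,(3,3),0).astype(float).sum(2)
hsv=cv2.cvtColor(im,cv2.COLOR_BGR2HSV)
P=pts(d,C)
p=s['eef_pos'];y=s['tcp_rot'][2]
def tool(W): 
    D=W[:,:2]-p[:2]; return np.c_[D@[np.cos(y),np.sin(y)],D@[np.sin(y),-np.cos(y)]]
zt=np.median(P[180:250,220:290,2]); print('ztop',zt,'exp',p[2]-49)
L=[];R=[]
sat=((hsv[...,1]>70)&(hsv[...,0]<25))
for r in range(156,226,5):
    xs=np.nonzero(sat[r,150:350])[0]+150; L.append((xs.min()-.5,r)); R.append((xs.max()+.5,r))
for zz in (zt,p[2]-49):
    l=tool(plane(L,C,zz));r=tool(plane(R,C,zz))
    print('L',l[0],l[-1],'R',r[0],r[-1],'mid',((l+r)/2)[:,1].mean(),'width',(r-l)[:,1].mean())
    e=[]
    for u in range(200,310,10):
        col=g[140:165,u]; v=140+np.argmax(np.diff(col))+.5 if True else 0; e.append((u,v+.5))
    print([x[1] for x in e]); t=tool(plane(e,C,zz)); print('end x',np.median(t[:,0]),'slope',np.polyfit(t[:,1],t[:,0],1)[0])
    print('angle',np.polyfit(l[:,0],l[:,1],1)[0],np.polyfit(r[:,0],r[:,1],1)[0])
E
```

```text
ztop 150.28069577362282 exp 151.8063908393246
L [ 55.61881747 -28.74055173] [ 23.53430534 -28.74798501] R [55.67016785 30.47085948] [23.59512349 30.49751918] mid 0.9534816886766079 width 59.06022746852558
[np.float64(150.0), np.float64(150.0), np.float64(149.0), np.float64(150.0), np.float64(150.0), np.float64(150.0), np.float64(149.0), np.float64(149.0), np.float64(150.0), np.float64(149.0), np.float64(150.0)]
end x 58.41668365096225 slope 0.004524301747121212
angle 0.0021728237624174898 0.0008437936049220195
L [ 55.93510054 -28.41949427] [ 24.19518032 -28.42684771] R [55.98589942 30.15597855] [24.25534528 30.18235193] mid 0.9556213058076348 width 58.425912806925716
[np.float64(150.0), np.float64(150.0), np.float64(149.0), np.float64(150.0), np.float64(150.0), np.float64(150.0), np.float64(149.0), np.float64(149.0), np.float64(150.0), np.float64(149.0), np.float64(150.0)]
end x 58.702917275462646 slope 0.004524301747120721
angle 0.002172823762417475 0.000843793604922668
```

```bash
python3 -m inch '{"hand":[0,0,0,0,0,0,0,0,0,0,0,0,0,0,0],"delta_pos":[[-1.5,-0.12,0],[-2.62,-0.21,0],[-2.62,-0.21,0],[-2.62,-0.21,0],[-2.62,-0.21,0],[-2.62,-0.21,0],[-2.62,-0.21,0],[-2.62,-0.21,0],[-2.62,-0.21,0],[-2.62,-0.21,0],[-1.1,-0.07,2],[0,0,3],[0,0,2.5],[0,0,0],[0,0,0]],"turn":[-0.01,0,0,0,0,0,0,0,0,0,0,0,0,0,0]}'
python3 - <<'E'
from h import *
s=env.state();print(s['eef_pos'],s['tcp_rot'],s['joints'],s['ft_force'],s['opening'])
snap('wrist','w5')
E
```

```text
t: 9.85
eef_pos: [483.2, 79.4, 126.5]
tcp_rot: [-3.141, -0.0, 1.745]
ft_force: [-0.0, 0.3, -2.5]
opening: 0.63
[483.1596799   79.39911567 126.46820678] [-3.14095681e+00 -1.86398858e-04  1.74526713e+00] [ 2.78423592e-02  5.56531157e-01  2.04240678e+00  1.76991307e-04
  5.43310972e-01 -1.46780035e-01] [-0.011952    0.26724755 -2.48450478] 0.6296252896486505
```

View pics/w5.png

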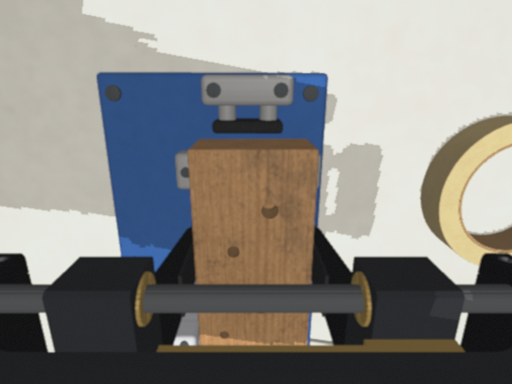

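```bash
cat > rel.py <<'E'
from h import *
import sys
def run(n,p,yaw):
    im,d,C=load(n); P=pts(d,C); hsv=cv2.cvtColor(im,cv2.COLOR_BGR2HSV)
    def tool(W):
        D=W[:,:2]-p[:2]; return np.c_[D@[np.cos(yaw),np.sin(yaw)],D@[np.sin(yaw),-np.cos(yaw)]]
    blue=((hsv[...,0]>95)&(hsv[...,0]<130)&(hsv[...,1]>110))
    Lr=[];Rr=[]
    for r in range(100,230,6):
        xs=np.nonzero(blue[r,60:380])[0]+60
        if len(xs)>5: Lr.append((xs.min()-.5,r)); Rr.append((xs.max()+.5,r))
    l=tool(plane(Lr,C,12)); r=tool(plane(Rr,C,12)); r=r[:10]
    print('bed left y=',np.round([np.median(l[:,1])],2),'slope',np.polyfit(l[:,0],l[:,1],1)[0],' right',np.median(r[:,1]),'slope',np.polyfit(r[:,0],r[:,1],1)[0], 'expect -95,50 ->x0', (np.median(l[:,1])+95+np.median(r[:,1])-50)/2)
    for lo,hi,name in((20,30,'guides'),(38,50,'stop')):
        m=((P[...,2]>lo)&(P[...,2]<hi)).astype(np.uint8)
        k,lb,st,_=cv2.connectedComponentsWithStats(m)
        for i in range(1,k):
            if st[i,4]>60:
                vv,uu=np.nonzero(lb==i); zz=np.median(P[vv,uu,2])
                W=tool(plane(np.c_[uu,vv],C,26 if lo==20 else zz+.8)); print(name,st[i],zz.round(1),'x',W[:,0].min().round(1),W[:,0].max().round(1),'y',W[:,1].min().round(1),W[:,1].max().round(1))
    tz=np.median(P[180:250,220:290,2]); print('blocktop',tz)
    sat=((hsv[...,1]>70)&(hsv[...,0]<25)); L=[];R=[]
    for q in range(156,226,5):
        xs=np.nonzero(sat[q,150:350])[0]+150; L.append((xs.min()-.5,q)); R.append((xs.max()+.5,q))
    l=tool(plane(L,C,tz+.8));r=tool(plane(R,C,tz+.8)); print('block y',np.median(l[:,1]),np.median(r[:,1]))
    cv2.imwrite(f'pics/{n}z.png',cv2.resize(im[60:260,90:350],None,fx=3,fy=3,interpolation=cv2.INTER_CUBIC))
s=env.state(); run(sys.argv[1],s['eef_pos'],s['tcp_rot'][2])
E
python3 rel.py w5
```

```text
bed left y= [-95.03] slope 0.0016536042953639912  right 45.872320608495144 slope 0.0021225465113620273 expect -95,50 ->x0 -2.0765133619312124
guides [ 435  121   77  145 4269] 24.1 x -30.7 66.6 y 117.7 176.3
guides [175 152  14  38 461] 25.1 x 24.0 47.8 y -47.9 -39.9
guides [316 154   5  35  87] 24.3 x 24.7 46.6 y 40.7 42.4
guides [180 313  18  11 141] 25.6 x -79.1 -70.3 y -52.5 -39.7
stop [ 201   75   92   31 2784] 41.1 x 76.5 91.8 y -27.0 21.8
stop [212 121  70  13 778] 39.1 x 61.3 67.9 y -22.0 16.5
stop [198 139 110   2 198] 46.8 x 58.5 59.1 y -28.7 30.0
stop [173 329  25  16 322] 43.5 x -80.7 -68.3 y -53.4 -36.7
blocktop 76.08086482690716
block y -28.6558393164257 30.16184522485621
```

View pics/w5z.png

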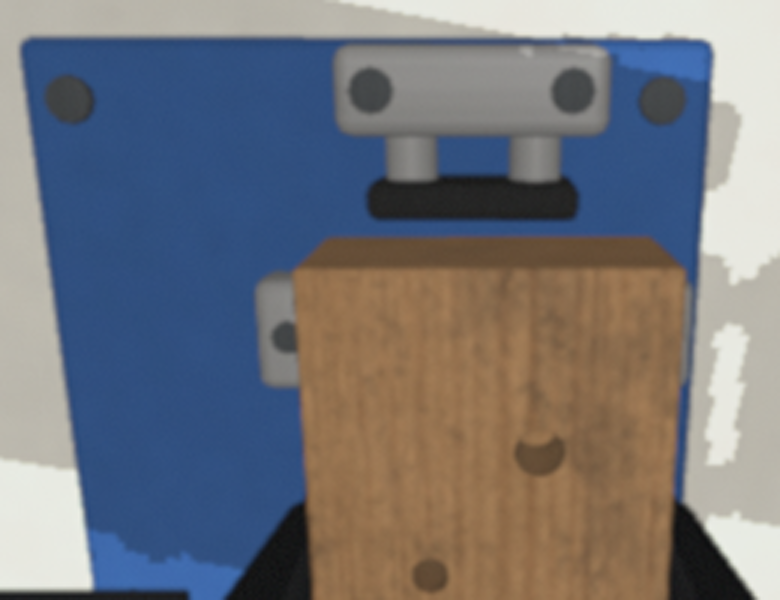

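```bash
python3 -m inch '{"hand":[0,0,0,0,0],"delta_pos":[[0.06,-0.18,0.4],[0.06,-0.18,0.8],[0,0,0],[0,0,0],[0,0,0]],"turn":[0,0,0,0,0]}'
python3 - <<'E'
from h import *
s=env.state();print(s['eef_pos'],s['tcp_rot'],s['joints'],s['ft_force'],s['opening'])
snap('wrist','w6')
E
python3 rel.py w6
```

```text
t: 10.4
eef_pos: [479.4, 79.9, 114.4]
tcp_rot: [3.141, -0.0, 1.747]
ft_force: [-0.7, -0.2, -1.9]
opening: 0.629
[479.40551814  79.93868968 114.38230794] [ 3.14124991e+00 -3.69491255e-05  1.74672649e+00] [ 2.91815672e-02  5.75870196e-01  2.05863637e+00  1.78572941e-04
  5.06752439e-01 -1.46904709e-01] [-0.69530826 -0.20006963 -1.9241915 ] 0.6291186983835336
bed left y= [-91.11] slope 0.0012706908230320224  right 49.795748484117844 slope -0.004050579357148589 expect -95,50 ->x0 1.8420663265852006
guides [ 450  134   62  135 3568] 24.1 x -25.6 60.6 y 121.4 154.5
guides [176 158  14  39 449] 25.1 x 23.4 46.6 y -44.0 -37.0
guides [316 158  15  40 489] 25.2 x 22.8 46.7 y 38.6 46.2
guides [176 325  23  13 219] 25.5 x -80.5 -70.4 y -52.3 -36.7
stop [ 204   76   99   33 3155] 41.1 x 75.6 90.9 y -23.2 25.7
stop [216 126  75  13 851] 39.1 x 60.3 66.5 y -18.1 20.6
stop [193 140 118   5 397] 44.2 x 57.9 60.0 y -29.4 30.3
blocktop 63.99920248371443
block y -28.367011756014293 30.484910645322568
```

View pics/w6z.png

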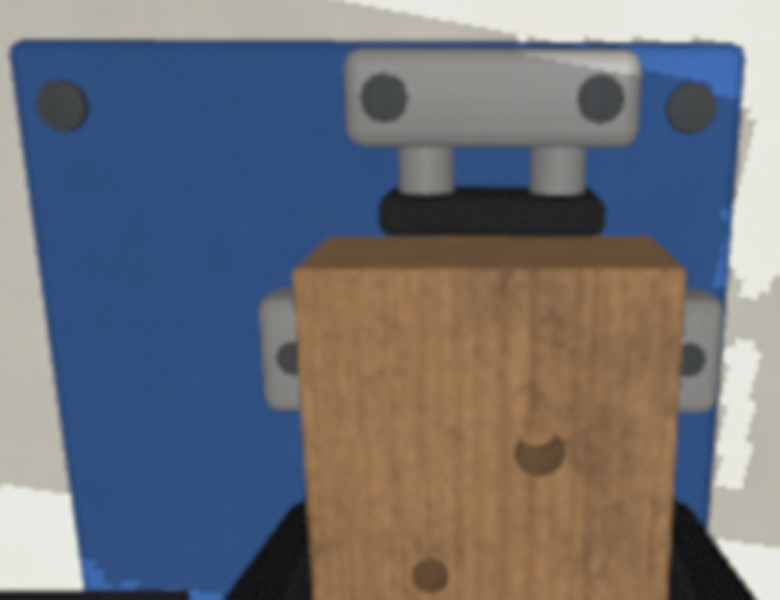

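```bash
python3 - <<'E'
from h import *
im,d,C=load('w6'); s=env.state(); p=s['eef_pos'];y=s['tcp_rot'][2]
def tool(W):
    D=W[:,:2]-p[:2]; return np.c_[D@[np.cos(y),np.sin(y)],D@[np.sin(y),-np.cos(y)]]
g=im.astype(int).sum(2)
for u in (225,245,270,285): print(u,g[120:156,u].tolist())
for v in (138,139,148.5,149,149.5): print(v,'z32.8',tool(plane([(250,v)],C,32.8))[0,0],'z40',tool(plane([(250,v)],C,40))[0,0],'z64.8',tool(plane([(250,v)],C,64.8))[0,0])
E
```

```text
225 [342, 339, 335, 309, 229, 128, 93, 104, 103, 105, 108, 114, 106, 108, 111, 106, 99, 110, 165, 222, 236, 235, 232, 233, 238, 237, 233, 234, 246, 282, 331, 344, 345, 339, 339, 338]
245 [254, 219, 147, 87, 85, 85, 98, 103, 107, 107, 109, 109, 110, 108, 109, 108, 100, 103, 161, 219, 234, 230, 227, 228, 228, 230, 232, 229, 240, 279, 317, 326, 327, 327, 321, 321]
270 [346, 350, 347, 326, 260, 150, 92, 107, 110, 110, 110, 106, 113, 113, 110, 104, 98, 104, 144, 203, 232, 236, 233, 236, 236, 231, 234, 231, 242, 269, 304, 313, 314, 310, 308, 305]
285 [268, 253, 212, 150, 109, 88, 95, 107, 106, 110, 111, 110, 106, 107, 111, 103, 105, 108, 141, 199, 226, 232, 231, 230, 234, 231, 226, 231, 245, 288, 336, 345, 343, 338, 335, 337]
138 z32.8 59.21133742456088 z40 60.28520726432307 z64.8 63.98409226794846
139 z32.8 58.66527739827032 z40 59.76184167777659 z64.8 63.53889641829825
148.5 z32.8 53.42611058506553 z40 54.74041641280259 z64.8 59.267469819452494
149 z32.8 53.14775170792702 z40 54.47362622492956 z64.8 59.0405273390494
149.5 z32.8 52.869128903591324 z40 54.20658307876307 z64.8 58.81336968213246
```

```bash
python3 -m inch '{"hand":[0,0,0,0,0,0,0],"delta_pos":[[0.02,0,0.3],[0,0,0.5],[0,0,0.5],[0,0,0.3],[0,0,0.2],[0,0,0],[0,0,0]],"turn":[0,0,0,0,0,0,0]}'
python3 - <<'E'
from h import *
s=env.state();print(s['eef_pos'],s['tcp_rot'],s['ft_force'],s['moment'],s['opening'])
snap('wrist','w7')
E
python3 rel.py w7
```

```text
t: 11.15
eef_pos: [479.3, 80.1, 96.2]
tcp_rot: [3.142, -0.0, 1.747]
ft_force: [-0.0, -0.1, -2.0]
opening: 0.629
[479.27402625  80.13155547  96.23092263] [ 3.14156245e+00 -8.64264669e-05  1.74681524e+00] [-0.00672761 -0.08988976 -1.99369923] [-0.06240995 -0.00356663 -0.00427745] 0.6287361859906132
bed left y= [-91.03] slope -0.00035923769568427455  right 49.86910044748632 slope 0.006426348342886041 expect -95,50 ->x0 1.9180605747714736
guides [238 112  32  17 101] 27.5 x 65.9 73.8 y -6.4 9.2
guides [ 469  155   43  110 2641] 24.0 x -11.8 52.2 y 121.0 144.1
guides [168 165  23  43 827] 25.1 x 23.3 46.8 y -43.8 -33.1
guides [315 165  24  44 901] 25.1 x 22.7 46.8 y 34.8 46.2
stop [ 198   75  112   37 3995] 41.1 x 75.4 90.6 y -23.0 25.8
stop [ 212  130   84   15 1057] 39.1 x 60.1 66.7 y -18.0 20.8
stop [  174   146   158   138 17254] 45.8 x -10.7 60.4 y -37.9 39.8
stop [ 197  313  112   32 3488] 45.9 x -49.5 -29.0 y -28.6 30.6
blocktop 45.82034323965631
block y -28.4051743393652 30.483073098980093
```

View pics/w7z.png

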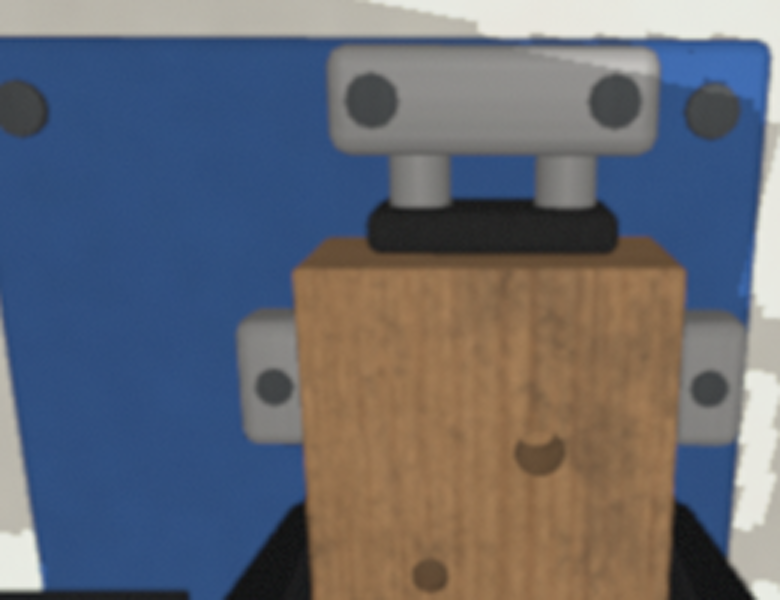

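```bash
python3 -m inch '{"hand":[0,0,0,0],"delta_pos":[[0,0,0.1],[0,0,0.1],[0,0,0.03],[0,0,0]],"turn":[0,0,0,0]}'
```

```text
t: 11.6
eef_pos: [479.2, 80.1, 93.9]
tcp_rot: [-3.142, -0.0, 1.747]
ft_force: [-0.7, 0.9, -1.7]
opening: 0.628
```

```bash
python3 -m inch '{"hand":[0,0,0],"delta_pos":[[0,0,0.03],[0,0,0.03],[0,0,0]],"turn":[0,0,0]}'
```

```text
t: 11.9
eef_pos: [479.3, 80.1, 93.6]
tcp_rot: [3.141, -0.0, 1.747]
ft_force: [-1.0, -0.9, 2.7]
opening: 0.626
```

```bash
python3 -m inch '{"hand":[0.66,0.72,0.8,0.8,0.8],"delta_pos":[[0,0,0],[0,0,0],[0,0,0],[0,0,0],[0,0,0]],"turn":[0,0,0,0,0]}'
python3 - <<'E'
from h import *
s=env.state();print(s['eef_pos'],s['tcp_rot'],s['ft_force'],s['opening'])
snap('wrist','w8')
E
python3 rel.py w8
```

```text
t: 12.4
eef_pos: [479.3, 80.1, 93.3]
tcp_rot: [3.142, -0.0, 1.747]
ft_force: [0.9, 0.4, -0.4]
opening: 0.798
[479.29423661  80.10238891  93.31011981] [ 3.14150673e+00 -7.27047465e-05  1.74673825e+00] [ 0.87055864  0.37876112 -0.3924113 ] 0.7979839146923606
bed left y= [-91.06] slope 0.0011666520982580076  right 49.923339037087324 slope 0.011360402719349289 expect -95,50 ->x0 1.9314710405132054
guides [238 113  33  17  88] 26.6 x 65.8 73.6 y -6.2 9.6
guides [ 472  162   40  101 2409] 24.0 x -8.8 49.2 y 120.7 144.0
guides [167 166  24  44 902] 25.1 x 23.2 46.9 y -43.6 -32.5
guides [315 167  25  44 971] 25.1 x 22.7 46.4 y 34.3 46.2
guides [170 224  18  43 226] 25.5 x -11.5 14.5 y -44.3 -35.3
guides [318 224  18  43 220] 25.3 x -11.5 14.5 y 37.5 46.3
guides [178 313  19   4  72] 25.2 x -45.7 -43.5 y -43.6 -32.8
guides [309 313  19   5  89] 25.1 x -46.3 -43.4 y 34.9 45.7
guides [151 348  37   4  98] 21.3 x -72.0 -69.6 y -62.5 -39.9
stop [ 197   75  114   38 4121] 41.1 x 75.1 90.5 y -22.9 25.8
stop [ 211  131   86   15 1089] 39.1 x 60.2 66.6 y -18.0 20.9
stop [  187   147   132   137 16592] 43.2 x -10.5 60.0 y -28.7 30.6
stop [155 238  27  46 428] 44.4 x -9.7 15.6 y -46.9 -34.8
stop [324 238  27  46 434] 44.4 x -9.7 15.6 y 37.0 49.0
stop [ 197  313  112   32 3485] 43.3 x -49.3 -28.8 y -28.5 30.7
blocktop 43.22623769560852
block y -28.364582237459402 30.596946129366376
```

View pics/w8.png

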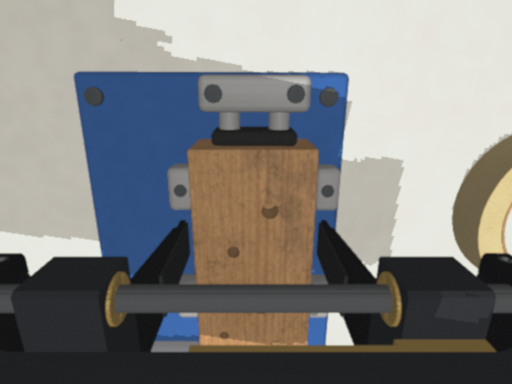

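```bash
python3 -m inch '{"hand":[0.8,0.8,0.8,0.8,0.8,0.8,0.7,0.7,0.7,0.7],"delta_pos":[[0,0,-0.5],[0,0,-2],[0,0,-3],[0,0,-3],[0,0,-3],[-3,0,-1],[-3,0,0],[-2.5,0,0],[0,0,0],[0,0,0]],"turn":[0,0,0,0,0,0,0,0,0,0]}'
python3 - <<'E'
from h import *
s=env.state();print(s['eef_pos'],s['tcp_rot'],s['ft_force'],s['opening'],s['joints'])
im,d,T=snap('wrist','w9')
print(search_frame('wrist','knob'),search_frame('wrist','plunger_tail'))
cv2.imwrite('pics/w9k.png',cv2.resize(im[60:260,140:340],None,fx=3,fy=3,interpolation=cv2.INTER_CUBIC))
E
```

```text
t: 13.45
eef_pos: [494.0, -3.7, 218.5]
tcp_rot: [-3.142, -0.0, 1.745]
ft_force: [0.1, -0.3, 0.2]
opening: 0.699
[493.95184806  -3.7131933  218.47505301] [-3.14155328e+00 -2.20631120e-04  1.74549909e+00] [ 0.0519177  -0.2502777   0.23616613] 0.6988892404900662 [-1.41404526e-01  4.06131546e-01  1.95751267e+00  2.81322025e-04
  7.78054466e-01 -3.16307689e-01]
[{'centre': [253.0, 204.2], 'p': 0.69}] [{'centre': [165.8, 189.9], 'p': 0.59}]
```

View pics/w9k.png

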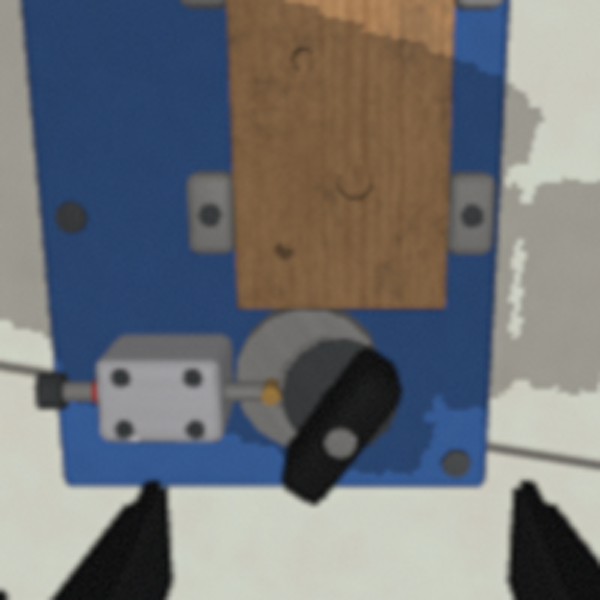

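```bash
cat > knob.py <<'E'
from h import *
import sys
n=sys.argv[1]; im,d,C=load(n); s=env.state(); p=s['eef_pos'];yaw=s['tcp_rot'][2]; P=pts(d,C)
m=((P[...,2]>73)&(P[...,2]<84)).astype(np.uint8); m[280:]=0; m[:,:180]=0; m[:,320:]=0
k,l,st,ce=cv2.connectedComponentsWithStats(m); i=1+np.argmax(st[1:,4]); print(st[i],np.median(P[...,2][l==i]))
vv,uu=np.nonzero(l==i); cs,_=cv2.findContours((l==i).astype(np.uint8),cv2.RETR_EXTERNAL,cv2.CHAIN_APPROX_NONE)
q=plane(max(cs,key=len)[:,0],C,78)[:,:2]; R=cv2.minAreaRect(q.astype(np.float32)); print(R)
q2=plane(np.c_[uu,vv],C,78)[:,:2]; c=q2.mean(0); w,V=np.linalg.eigh(np.cov((q2-c).T)); a=np.arctan2(V[1,1],V[0,1]); print('centroid',c,'PCA angle',a,'deg',np.rad2deg(a))
D=c-p[:2]; print('tool off', D@[np.cos(yaw),np.sin(yaw)],D@[np.sin(yaw),-np.cos(yaw)])
# plunger tail
t=plane([[165.8,189.9]],C,34)
E
python3 knob.py w9; sed -i 's/s=env.state(); p=/s=dict(eef_pos=np.array([474.73,47.65,256.28]),tcp_rot=[0,0,1.7417]) if n=="w2" else env.state(); p=/' knob.py; python3 knob.py w2
```

```text
[233 182  41  47 838] 76.78807621308918
((495.3076171875, -5.752508163452148), (41.40435028076172, 14.02859878540039), 65.14749908447266)
centroid [495.41068525  -5.55169917] PCA angle 1.123430067517439 deg 64.36780144684637
tool off -2.945504838460149 1.0085625546567443
[247 226  34  37 558] 76.81296020155159
((494.802001953125, -5.324428558349609), (41.39282989501953, 13.992895126342773), 64.1246109008789)
centroid [495.06801451  -5.05383875] PCA angle 1.1238246436224304 deg 64.39040899235908
tool off -55.39496741116964 11.07822362541538
```

```bash
python3 -m inch '{"hand":[0.5,0.5,0.5,0.5,0.5,0.5,0.5],"delta_pos":[[-0.25,0,1],[0,0,1],[0,0,1],[0,0,1],[0,0,0],[0,0,0],[0,0,0]],"turn":[0,0.14,0.14,0.14,0.14,0.06,0]}'
python3 - <<'E'
from h import *
s=env.state();print(s['eef_pos'],s['tcp_rot'],s['ft_force'],s['opening'],s['joints'])
im,d,T=snap('wrist','w10')
E
python3 knob.py w10
```

```text
t: 14.3
eef_pos: [494.4, -5.6, 177.6]
tcp_rot: [-3.141, 0.0, 1.127]
ft_force: [0.3, 0.1, 0.7]
opening: 0.5
[494.37883082  -5.64751719 177.6034783 ] [-3.14075706e+00  1.65196529e-04  1.12675778e+00] [0.31932747 0.08112758 0.66070308] 0.5000779968817076 [-1.45145679e-01  4.71636537e-01  1.99389785e+00  1.40773419e-04
  6.76905462e-01  2.98783163e-01]
[ 245  194   21   59 1163] 76.78808521673761
((496.56195068359375, -5.771062850952148), (41.324859619140625, 13.19453239440918), 64.18897247314453)
centroid [496.66986743  -5.10386293] PCA angle 1.1163380286042446 deg 63.96145754897778
tool off 1.5119707331263963 1.7897265277558518
```

View pics/w10.png

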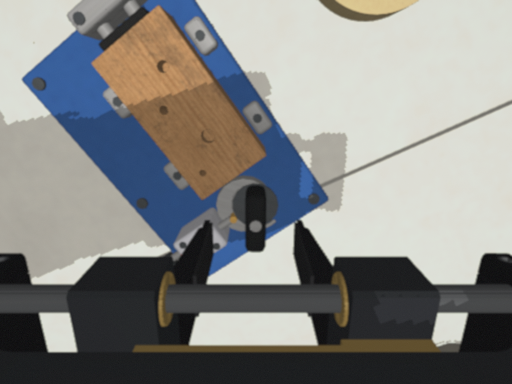

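```bash
python3 -m inch '{"hand":[0.5,0.5,0.5,0.5,0.5,0.5],"delta_pos":[[-0.06,0.06,1],[0,0,1.5],[0,0,1.5],[0,0,0.8],[0,0,0],[0,0,0]],"turn":[0.006,0,0,0,0,0]}'
python3 - <<'E'
from h import *
s=env.state();print(s['eef_pos'],s['tcp_rot'],s['ft_force'],s['moment'],s['opening'])
im,d,T=snap('wrist','w11')
E
```

```text
t: 14.95
eef_pos: [494.9, -6.8, 130.3]
tcp_rot: [-3.141, -0.0, 1.121]
ft_force: [0.3, -0.2, 0.1]
opening: 0.501
[494.90698595  -6.84336608 130.3083869 ] [-3.14139670e+00 -2.73966385e-05  1.12119847e+00] [ 0.32539686 -0.17007791  0.08738417] [-0.06629553  0.05392132 -0.00451336] 0.500673351730528
```

View pics/w11.png

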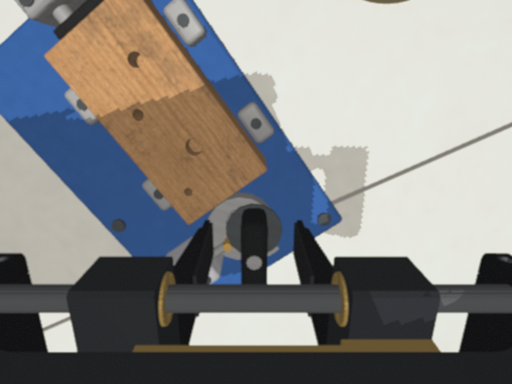

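```bash
python3 -m inch '{"hand":[0.3,0.2,0.1,0.1,0,0,0],"delta_pos":[[0,0,0],[0,0,0],[0,0,0],[0,0,0],[0,0,0],[0,0,0],[0,0,0]],"turn":[0,0,0,0,0,0,0]}'
python3 - <<'E'
from h import *
for i in range(1):
    s=env.state();print(s['eef_pos'],s['tcp_rot'],s['ft_force'],s['moment'],s['opening'],s['tau'])
E
```

```text
t: 15.7
eef_pos: [495.3, -7.0, 130.5]
tcp_rot: [3.141, -0.0, 1.121]
ft_force: [2.8, -2.1, -0.3]
opening: 0.147
[495.26645086  -6.97755311 130.46627062] [ 3.14053851e+00 -3.24231425e-04  1.12086309e+00] [ 2.7898553  -2.08019779 -0.30447022] [-0.4088519  -0.30477433  0.04081078] 0.14717698178589775 [ 8.00856482e-01 -5.25358701e+01 -1.17653731e+01  2.73288544e-01
  7.15544410e-01  4.64998791e-02]
```

```bash
cat > m.py <<'E'
from h import *
s=env.state();print('yaw %.4f'%s['tcp_rot'][2],'F',s['ft_force'].round(1),'M',s['moment'].round(3),'tau6 %.3f'%s['tau'][5],'j6 %.4f'%s['joints'][5],'op %.3f'%s['opening'],'t',s['t'])
E
python3 m.py
for i in 1; do python3 -m inch '{"hand":[0,0],"delta_pos":[[0,0,0],[0,0,0]],"turn":[0.05,0]}' >/dev/null; python3 m.py; done
python3 -m inch '{"hand":[0,0],"delta_pos":[[0,0,0],[0,0,0]],"turn":[0.05,0]}' >/dev/null; python3 m.py
python3 -m inch '{"hand":[0],"delta_pos":[[0,0,0]],"turn":[0.0]}' >/dev/null; python3 m.py
```

```text
yaw 1.1209 F [ 2.8 -2.1 -0.3] M [-0.409 -0.305  0.041] tau6 0.046 j6 0.3024 op 0.147 t 15.7
yaw 1.0698 F [ 4.6 -3.9  0.4] M [-0.825 -0.474  0.005] tau6 0.608 j6 0.3533 op 0.146 t 15.9
yaw 1.0208 F [ 3.9 -1.4  0.7] M [-0.451 -0.615 -0.193] tau6 0.449 j6 0.4022 op 0.150 t 16.1
yaw 1.0230 F [ 3.5 -3.8  0.6] M [-0.63  -0.697  0.009] tau6 0.114 j6 0.4003 op 0.145 t 16.2
```

```bash
cat > r.sh <<'E'
python3 m.py | tee -a log.txt
E
python3 -m inch '{"hand":[0],"delta_pos":[[0,0,0]],"turn":[0.05]}' >/dev/null; sh r.sh
python3 -m inch '{"hand":[0],"delta_pos":[[0,0,0]],"turn":[0.05]}' >/dev/null; sh r.sh
python3 -m inch '{"hand":[0],"delta_pos":[[0,0,0]],"turn":[0.05]}' >/dev/null; sh r.sh
python3 -m inch '{"hand":[0],"delta_pos":[[0,0,0]],"turn":[0.04]}' >/dev/null; sh r.sh
python3 -m inch '{"hand":[0],"delta_pos":[[0,0,0]],"turn":[0.04]}' >/dev/null; sh r.sh
```

```text
yaw 0.9732 F [ 4.8 -3.6  0.5] M [-0.935 -0.721  0.17 ] tau6 -1.263 j6 0.4503 op 0.140 t 16.3
yaw 0.9216 F [ 4.6 -5.6 -0.1] M [-0.88  -0.766  0.222] tau6 -0.664 j6 0.5019 op 0.147 t 16.4
yaw 0.8712 F [ 4.9 -3.9  0.7] M [-0.834 -0.746  0.092] tau6 -0.768 j6 0.5521 op 0.147 t 16.5
yaw 0.8311 F [ 4.4 -3.6  0.3] M [-0.901 -0.8    0.003] tau6 -0.510 j6 0.5922 op 0.142 t 16.6
yaw 0.7913 F [ 5.  -3.1 -0. ] M [-0.696 -0.819 -0.098] tau6 -0.744 j6 0.6319 op 0.146 t 16.7
```

```bash

python3 -m inch '{"hand":[0],"delta_pos":[[0,0,0]],"turn":[0.03]}' >/dev/null; sh r.sh
python3 -m inch '{"hand":[0],"delta_pos":[[0,0,0]],"turn":[0.03]}' >/dev/null; sh r.sh
python3 -m inch '{"hand":[0],"delta_pos":[[0,0,0]],"turn":[0.03]}' >/dev/null; sh r.sh
```

```text
yaw 0.7613 F [ 4.6 -2.8  0.1] M [-0.849 -0.763 -0.071] tau6 -0.440 j6 0.6619 op 0.146 t 16.8
yaw 0.7317 F [ 5.  -3.9 -1.5] M [-0.877 -0.8   -0.066] tau6 -0.509 j6 0.6915 op 0.148 t 16.9
yaw 0.7018 F [ 5.  -4.2 -0.2] M [-0.978 -0.799 -0.022] tau6 -0.502 j6 0.7215 op 0.142 t 17.0
```

```bash
python3 - <<'E'
from h import *
im,d,T=snap('wrist','w12')
a,_,_=snap('side','s12'); b,_,_=snap('scene','c12')
z=[cv2.resize(a[180:235,200:280],None,fx=8,fy=8,interpolation=cv2.INTER_CUBIC)]
cv2.imwrite('pics/s12z.png',z[0]); cv2.imwrite('pics/c12z.png',cv2.resize(b[170:230,195:275],None,fx=8,fy=8,interpolation=cv2.INTER_CUBIC))
E
sh r.sh
```

```text
yaw 0.7022 F [ 4.9 -3.2  0.3] M [-0.821 -0.754 -0.266] tau6 -0.146 j6 0.7208 op 0.146 t 17.15
```

View pics/w12.png

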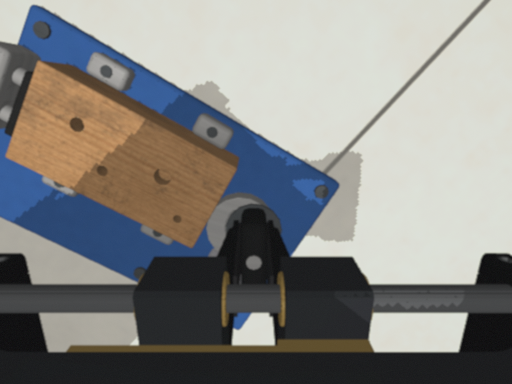

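View pics/s12z.png

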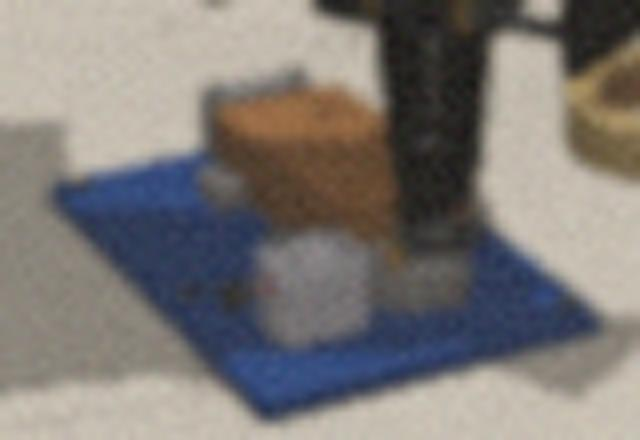

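View pics/c12z.png

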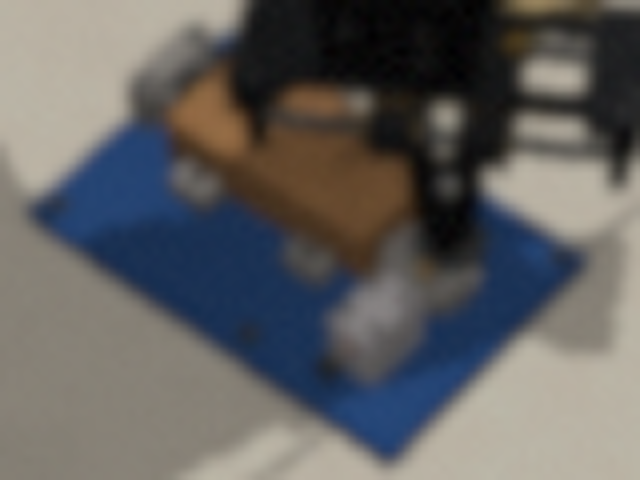

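```bash
cat > red.py <<'E'
from h import *
import sys
for n in sys.argv[1:]:
    im=load(n)[0].astype(float)
    r=im[...,2]-(im[...,0]+im[...,1])/2
    w=r[211:221,226:240]; print(n,'red max %.0f sum %.0f'%(w.max(),w[w>8].sum())); print(w.round().astype(int)[2:8])
    g=cv2.GaussianBlur(im.sum(2),(0,0),.7)[213:222,222:236]; print(g.round().astype(int))
E
python3 red.py side0 s12
```

```text
side0 red max 36 sum 190
[[-42 -41 -39 -42 -42 -29 -14   0   3   4  -1   3   6   2]
 [-42 -38 -34 -37 -32 -22   6  18   8   4   4   1   2   3]
 [-35 -22 -18 -16 -14  -7  24  36  19   2   2   2   6   0]
 [-26 -13  -1   0  -6  -2  20  33  19   8   2   2   3   3]
 [-30  -9   2   0 -10 -12  -2  13   8   6  -2   2  -2   4]
 [-36 -18  -8 -14 -25 -25 -14   1   0   1   0   4   4   4]]
[[236 236 234 239 233 231 234 236 244 264 306 361 413 437]
 [233 231 230 236 228 225 221 225 241 263 286 317 357 388]
 [224 218 220 223 218 212 209 220 246 275 286 293 316 342]
 [208 204 212 215 209 196 188 203 235 267 276 279 296 316]
 [201 206 218 221 205 184 176 188 213 247 266 274 286 300]
 [208 215 229 230 213 193 186 194 211 238 259 271 284 298]
 [214 219 238 239 230 219 211 212 221 238 255 270 285 300]
 [239 218 229 237 239 237 231 230 232 236 248 264 281 300]
 [288 229 218 230 237 239 236 231 225 222 228 243 264 293]]
s12 red max 18 sum 84
[[-28 -34 -27 -25 -24 -16  -6   2   5   1  -1   4   2   5]
 [-26 -23 -20 -20 -13 -11  -2   8  10   6   2   0   4   2]
 [-18 -18 -10 -10 -10  -4   8  13  10   2   4   0   6   1]
 [-22 -10   0   2   2   2  12  18  12   5   0   3   2   2]
 [-22 -17  -4   0   0  -8   0   4   4   6   2   5   5   4]
 [-26 -16 -10  -9 -14 -14  -6   1   3   3   2   5   3   4]]
[[194 195 201 199 194 192 195 194 204 237 283 331 363 375]
 [195 194 194 195 190 188 187 184 201 230 268 306 340 366]
 [194 188 182 187 190 185 178 174 194 224 260 289 321 353]
 [190 180 176 184 185 176 165 168 187 215 253 280 306 334]
 [191 185 186 191 188 179 164 166 184 212 252 283 309 327]
 [188 188 195 196 193 186 172 172 189 217 253 285 312 327]
 [199 193 200 201 202 197 188 185 194 217 251 285 316 334]
 [223 197 195 199 203 202 198 195 195 209 241 275 309 332]
 [261 215 197 197 198 196 196 200 201 202 221 255 291 318]]
```

```bash

python3 -m inch '{"hand":[0],"delta_pos":[[0,0,0]],"turn":[0.015]}' >/dev/null; sh r.sh
python3 -m inch '{"hand":[0],"delta_pos":[[0,0,0]],"turn":[0.015]}' >/dev/null; sh r.sh
python3 -m inch '{"hand":[0],"delta_pos":[[0,0,0]],"turn":[0.015]}' >/dev/null; sh r.sh
python3 -m inch '{"hand":[0],"delta_pos":[[0,0,0]],"turn":[0.015]}' >/dev/null; sh r.sh
```

```text
yaw 0.6876 F [ 5.3 -4.9 -0.4] M [-0.967 -0.8   -0.011] tau6 -0.455 j6 0.7355 op 0.146 t 17.25
yaw 0.6725 F [ 5.3 -4.7 -0.3] M [-1.016 -0.78  -0.002] tau6 -0.224 j6 0.7508 op 0.144 t 17.35
yaw 0.6576 F [ 5.3 -5.6  0.1] M [-1.057 -0.754  0.068] tau6 -0.155 j6 0.7658 op 0.141 t 17.45
yaw 0.6428 F [ 4.5 -5.7  0.4] M [-1.087 -0.776  0.164] tau6 -0.063 j6 0.7807 op 0.145 t 17.55
```

```bash
python3 - <<'E'
from h import *
im,d,T=snap('wrist','w13')
a,_,_=snap('side','s13'); b,_,_=snap('scene','c13')
for n in('s12','s13'):
    a=load(n)[0]; cv2.imwrite(f'pics/{n}z.png',cv2.resize(a[205:228,215:250],None,fx=16,fy=16,interpolation=cv2.INTER_CUBIC))
E
sh r.sh; python3 red.py s12 s13
```

```text
yaw 0.6431 F [ 4.4 -5.9  0.1] M [-1.077 -0.744  0.099] tau6 0.116 j6 0.7802 op 0.144 t 17.7
s12 red max 18 sum 84
[[-28 -34 -27 -25 -24 -16  -6   2   5   1  -1   4   2   5]
 [-26 -23 -20 -20 -13 -11  -2   8  10   6   2   0   4   2]
 [-18 -18 -10 -10 -10  -4   8  13  10   2   4   0   6   1]
 [-22 -10   0   2   2   2  12  18  12   5   0   3   2   2]
 [-22 -17  -4   0   0  -8   0   4   4   6   2   5   5   4]
 [-26 -16 -10  -9 -14 -14  -6   1   3   3   2   5   3   4]]
[[194 195 201 199 194 192 195 194 204 237 283 331 363 375]
 [195 194 194 195 190 188 187 184 201 230 268 306 340 366]
 [194 188 182 187 190 185 178 174 194 224 260 289 321 353]
 [190 180 176 184 185 176 165 168 187 215 253 280 306 334]
 [191 185 186 191 188 179 164 166 184 212 252 283 309 327]
 [188 188 195 196 193 186 172 172 189 217 253 285 312 327]
 [199 193 200 201 202 197 188 185 194 217 251 285 316 334]
 [223 197 195 199 203 202 198 195 195 209 241 275 309 332]
 [261 215 197 197 198 196 196 200 201 202 221 255 291 318]]
s13 red max 7 sum 0
[[-28 -28 -28 -27 -20 -18  -8   2   6   2   4   2   3   6]
 [-28 -27 -22 -18 -18 -16  -2   6   2   4   4   2   4   3]
 [-28 -20 -10  -5 -10  -2   2   3   4   2   2   6   0   2]
 [-20 -16  -3   0   0   1   6   7   0   3   4   2   6   6]
 [-23 -16  -5  -4  -4   0  -6   2   1   2   4   0   2   1]
 [-28 -22 -12 -10 -16 -13  -7   2   4   4   2   6   3   4]]
[[201 200 196 198 197 193 193 196 203 230 280 333 365 370]
 [200 193 192 197 198 193 186 188 199 226 270 311 344 363]
 [197 190 186 187 191 187 179 180 195 224 263 298 327 347]
 [189 183 178 182 188 181 170 166 185 220 260 295 319 335]
 [189 185 184 189 194 182 166 159 175 212 255 290 312 328]
 [195 196 192 198 200 189 179 172 179 208 254 292 308 324]
 [199 196 194 203 206 199 192 190 193 210 249 290 313 327]
 [216 194 194 204 204 200 197 198 199 211 241 277 309 326]
 [259 216 196 199 203 203 201 201 202 209 225 257 293 320]]
```

View pics/s13z.png

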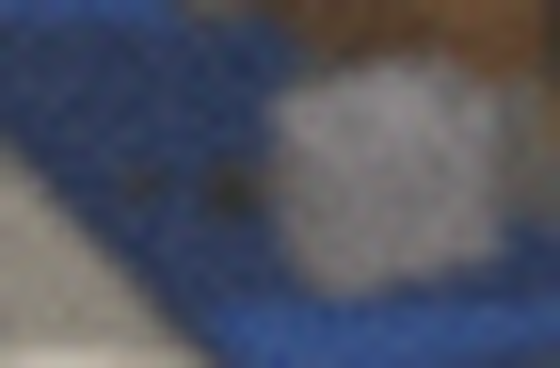

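View pics/s12z.png

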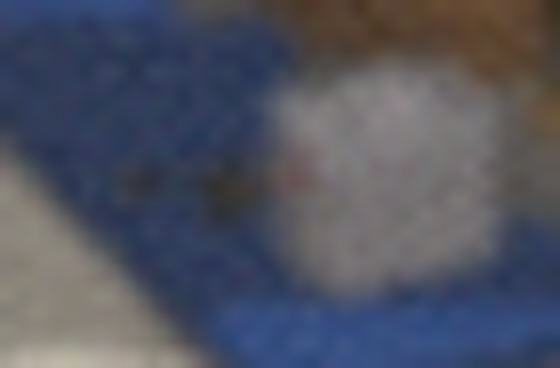

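View pics/w13.png

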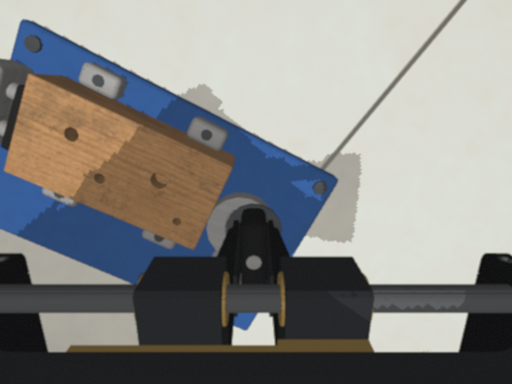

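```bash
python3 -m inch '{"hand":[0.3,0.5,0.5,0.5],"delta_pos":[[0,0,0],[0,0,0],[0,0,0],[0,0,0]],"turn":[0,0,0,0]}'
python3 -m inch '{"hand":[0.5,0.5,0.5,0.5,0.5,0.5,0.5,0.5,0.5,0.5,0.5],"delta_pos":[[0,0,-1],[0,0,-2],[0,0,-2],[0,0,-2],[0,0,-1],[0,0,0],[0,0,0],[0,0,0],[0,0,0],[0,0,0],[0,0,0]],"turn":[0,0,0,-0.14,-0.14,-0.14,-0.14,-0.14,-0.14,-0.14,0]}'
python3 - <<'E'
from h import *
s=env.state();print(s['eef_pos'],s['tcp_rot'],s['ft_force'],s['moment'],s['opening'])
im,d,T=snap('wrist','w14')
cv2.imwrite('pics/w14k.png',cv2.resize(im[100:260,130:330],None,fx=4,fy=3.75,interpolation=cv2.INTER_CUBIC))
E
python3 knob.py w14
```

```text
t: 18.1
eef_pos: [494.6, -6.7, 130.2]
tcp_rot: [-3.141, 0.0, 0.641]
ft_force: [-0.7, 0.1, 0.0]
opening: 0.426
t: 19.2
eef_pos: [494.8, -6.8, 211.0]
tcp_rot: [3.141, -0.0, 1.623]
ft_force: [-0.2, 0.7, -0.2]
opening: 0.497
[494.76334081  -6.78334779 210.95950898] [ 3.14118105e+00 -6.94035789e-05  1.62305784e+00] [-0.19538666  0.74264907 -0.17416844] [-0.09356659  0.0949174  -0.06440935] 0.4974303186971416
[228 186  50  39 904] 76.77447338951924
((495.3984069824219, -5.6930694580078125), (41.03285598754883, 14.019612312316895), 36.98814392089844)
centroid [495.65466107  -5.59170361] PCA angle -2.4913117929142654 deg -142.74165118515756
tool off 1.1760579608484516 0.9352728075900255
```

View pics/w14.png

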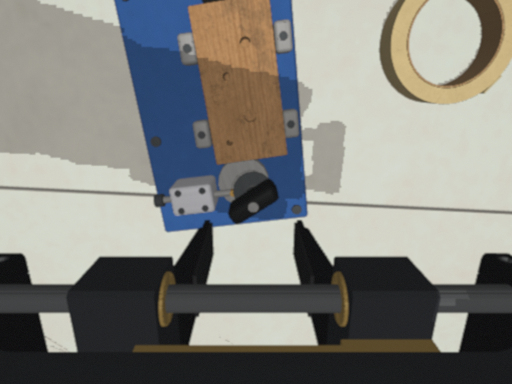

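View pics/w14k.png

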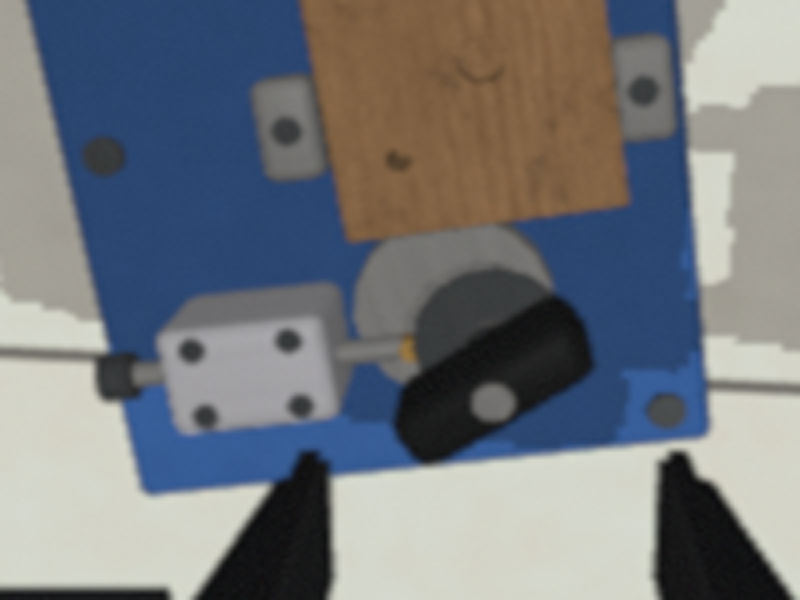

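```bash
cat > tail.py <<'E'
from h import *
import sys
def ff(n):
    im,d,C=load(n); P=pts(d,C)
    m=((P[...,2]>22.5)&(P[...,2]<28)).astype(np.uint8); m[245:]=0;m[:,:150]=0;m[:,330:]=0
    k,l,st,_=cv2.connectedComponentsWithStats(m); G=[]
    for i in range(1,k):
        if 120<st[i,4]<900:
            vv,uu=np.nonzero(l==i); G.append(plane(np.c_[uu,vv],C,26).mean(0)[:2]); print(st[i],G[-1])
    return im,C,np.array(G)
def fit(G,o,a):
    # assign by nominal (prior origin o, yaw a)
    N=np.array([[-39,47.5],[39,47.5],[-39,-22.5],[39,-22.5]])
    R=np.array([[np.cos(a),-np.sin(a)],[np.sin(a),np.cos(a)]]); W=N@R.T+o
    A=[];B=[]
    for g in G:
        dd=np.linalg.norm(W-g,axis=1); j=dd.argmin()
        if dd[j]<8: A.append(N[j]);B.append(g)
    A=np.array(A);B=np.array(B); a0=A.mean(0);b0=B.mean(0); H=(A-a0).T@(B-b0); th=np.arctan2(H[0,1]-H[1,0],H[0,0]+H[1,1])
    R=np.array([[np.cos(th),-np.sin(th)],[np.sin(th),np.cos(th)]]); o=b0-R@a0
    print('yaw',th,'o',o,'res',(A@R.T+o-B).round(2).tolist()); return o,th,R
for n in sys.argv[1:]:
    im,C,G=ff(n); o,th,R=fit(G,np.array([482.3,67.0]),.172)
    # sample profile along plunger axis y=-75 at z=34, x from -105..-60
    T=np.array(C['T']); xs=np.arange(-105,-55,.5); prof=[]
    for dy in np.arange(-4,5,1.):
        F=np.c_[xs,np.full_like(xs,-75+dy)]; W=np.c_[F@R.T+o,np.full(len(xs),34.)]
        c=(W-T[:3,3])@T[:3,:3]; u=C['fx']*c[:,0]/c[:,2]+C['cx']; v=C['fy']*c[:,1]/c[:,2]+C['cy']
        prof.append(cv2.remap(im.astype(np.float32),u.astype(np.float32)[None],v.astype(np.float32)[None],cv2.INTER_LINEAR)[0])
    pr=np.array(prof); g=pr.sum(2); red=pr[...,2]-(pr[...,0]+pr[...,1])/2
    mid=g[1:8].mean(0); rr=red[2:7].max(0)
    print(' '.join(f'{x:.0f}:{a:.0f}/{b:.0f}' for x,a,b in zip(xs[::2],mid[::2],rr[::2])))
E
python3 tail.py w9 w14 w2
```

```text
[198  31  17  32 476] [436.3954975  105.91276961]
[291  32  18  31 479] [512.49112329 119.36909744]
[202 118  16  27 389] [448.40054104  37.83313917]
[289 118  16  27 387] [524.46185075  51.20670676]
[218 163  47  25 490] [478.03556067   3.65803901]
[220 194  18  15 132] [475.49887397 -23.40882164]
yaw 0.17438451734298635 o [482.60602843  66.27000933] res [[-0.44, 0.37], [0.28, 0.45], [-0.3, -0.49], [0.46, -0.33]]
-105:599/6 -104:599/6 -103:598/6 -102:598/7 -101:597/7 -100:597/7 -99:596/7 -98:596/7 -97:596/7 -96:597/8 -95:596/8 -94:566/7 -93:434/5 -92:253/0 -91:169/-2 -90:163/-2 -89:163/-2 -88:161/-2 -87:158/-3 -86:151/-2 -85:171/0 -84:234/2 -83:284/2 -82:302/2 -81:305/2 -80:303/2 -79:301/3 -78:301/2 -77:299/5 -76:285/33 -75:268/66 -74:326/44 -73:407/9 -72:450/0 -71:463/-0 -70:460/-0 -69:441/-0 -68:416/-0 -67:404/-0 -66:405/-0 -65:418/-0 -64:441/-0 -63:461/-0 -62:467/0 -61:467/-0 -60:468/-0 -59:468/-0 -58:468/0 -57:469/-0 -56:469/-0
[273  20  19  33 531] [512.61447573 119.29480416]
[177  33  20  32 483] [436.3893825  106.04753122]
[282 109  17  29 390] [525.05771901  51.40779976]
[19
[... 931 characters left out ...]
843]
[233 203  40  22 369] [479.33418684   4.06293772]
yaw 0.17290897071311034 o [482.4213808   66.87553352] res [[-0.4, 0.19], [0.37, 0.51], [-0.44, -0.42], [0.46, -0.27]]
-105:53/0 -104:60/0 -103:63/0 -102:63/1 -101:63/1 -100:78/0 -99:160/1 -98:324/4 -97:488/7 -96:571/8 -95:588/9 -94:573/8 -93:494/6 -92:363/3 -91:256/-0 -90:209/-3 -89:200/-3 -88:199/-3 -87:195/-3 -86:190/-3 -85:202/-0 -84:253/2 -83:326/3 -82:367/3 -81:375/3 -80:369/3 -79:362/3 -78:363/3 -77:364/7 -76:354/31 -75:331/74 -74:333/88 -73:404/57 -72:509/14 -71:584/-3 -70:607/-5 -69:578/-5 -68:512/-4 -67:443/-4 -66:401/-3 -65:398/-3 -64:436/-4 -63:505/-5 -62:572/-6 -61:608/-6 -60:617/-6 -59:617/-6 -58:617/-6 -57:617/-6 -56:619/-7
```

```bash
python3 - <<'E'
import sys; sys.argv=['x']
exec(open('tail.py').read())
for n in ('w9','w14'):
    im,C,G=ff(n); o,th,R=fit(G,np.array([482.3,67.0]),.172)
    T=np.array(C['T']); 
    ys=np.arange(-65,-30,.25); pr=[]
    for x in np.arange(-22,0,2.):   # left part, away from knob
        W=np.c_[np.c_[np.full_like(ys,x),ys]@R.T+o,np.full(len(ys),44.)]
        c=(W-T[:3,3])@T[:3,:3]; u=C['fx']*c[:,0]/c[:,2]+C['cx']; v=C['fy']*c[:,1]/c[:,2]+C['cy']
        I=cv2.remap(im.astype(np.float32),u.astype(np.float32)[None],v.astype(np.float32)[None],cv2.INTER_LINEAR)[0]
        sat=I[:,2]-I[:,0]; pr.append(sat)
    pr=np.array(pr)
    for x,s in zip(np.arange(-22,0,2.),pr):
        hi=np.median(s[-60:]); lo=s[:30].min(); t=(hi+max(lo,0))/2; i=np.argmax(s>t); print(x,ys[i],end=' ; ')
    print()
E
```

```text
[198  31  17  32 476] [436.3954975  105.91276961]
[291  32  18  31 479] [512.49112329 119.36909744]
[202 118  16  27 389] [448.40054104  37.83313917]
[289 118  16  27 387] [524.46185075  51.20670676]
[218 163  47  25 490] [478.03556067   3.65803901]
[220 194  18  15 132] [475.49887397 -23.40882164]
yaw 0.17438451734298635 o [482.60602843  66.27000933] res [[-0.44, 0.37], [0.28, 0.45], [-0.3, -0.49], [0.46, -0.33]]
-22.0 -46.0 ; -20.0 -46.0 ; -18.0 -46.25 ; -16.0 -46.25 ; -14.0 -46.25 ; -12.0 -46.25 ; -10.0 -46.25 ; -8.0 -46.25 ; -6.0 -46.25 ; -4.0 -46.25 ; -2.0 -46.5 ; 
[273  20  19  33 531] [512.61447573 119.29480416]
[177  33  20  32 483] [436.3893825  106.04753122]
[282 109  17  29 390] [525.05771901  51.40779976]
[192 121  19  28 404] [448.68859401  38.02114957]
[218 160  50  30 610] [480.79858354   5.75029298]
yaw 0.17603368465402494 o [482.87661708  66.38599568] res [[0.34, 0.69], [-0.23, 0.27], [0.16, -0.34], [-0.27, -0.62]]
-22.0 -45.5 ; -20.0 -45.75 ; -18.0 -45.75 ; -16.0 -45.75 ; -14.0 -45.75 ; -12.0 -45.5 ; -10.0 -45.5 ; -8.0 -45.5 ; -6.0 -45.25 ; -4.0 -45.25 ; -2.0 -45.5 ;
```

```bash
python3 -m inch '{"hand":[0.4,0.4,0.4,0.4,0.4,0.4,0.4,0.4,0.4],"delta_pos":[[0,0,0],[0,0,0],[0,0,0],[0,0,0],[0,0,0],[0,0,0],[0,0,0],[0,0.07,0],[0,0,0]],"turn":[0.139,0.139,0.139,0.139,0.139,0.139,0.139,0,0]}'
python3 -m inch '{"hand":[0.4,0.4,0.4,0.4,0.4,0.4],"delta_pos":[[0,0,1.5],[0,0,2.5],[0,0,2.5],[0,0,1.6],[0,0,0],[0,0,0]],"turn":[0,0,0,0,0,0]}'
python3 -m inch '{"hand":[0.25,0.15,0,0,0,0],"delta_pos":[[0,0,0],[0,0,0],[0,0,0],[0,0,0],[0,0,0],[0,0,0]],"turn":[0,0,0,0,0,0]}'; sh r.sh
```

```text
t: 20.15
eef_pos: [495.3, -7.4, 210.5]
tcp_rot: [3.142, -0.0, 0.65]
ft_force: [0.1, 0.7, -0.4]
opening: 0.399
t: 20.75
eef_pos: [495.4, -7.4, 129.6]
tcp_rot: [-3.141, 0.0, 0.649]
ft_force: [0.0, -1.6, 1.0]
opening: 0.398
t: 21.35
eef_pos: [495.5, -7.5, 129.8]
tcp_rot: [3.141, -0.001, 0.648]
ft_force: [-0.0, -1.3, 6.1]
opening: 0.144
yaw 0.6478 F [-0.  -1.3  6.1] M [-0.306  0.205 -0.098] tau6 -0.051 j6 0.7744 op 0.144 t 21.35
```

```bash

python3 -m inch '{"hand":[0],"delta_pos":[[0,0,0]],"turn":[0.01]}' >/dev/null; sh r.sh
python3 -m inch '{"hand":[0],"delta_pos":[[0,0,0]],"turn":[0.01]}' >/dev/null; sh r.sh
python3 -m inch '{"hand":[0],"delta_pos":[[0,0,0]],"turn":[0.01]}' >/dev/null; sh r.sh
python3 -m inch '{"hand":[0],"delta_pos":[[0,0,0]],"turn":[0]}' >/dev/null; sh r.sh
python3 -m inch '{"hand":[0],"delta_pos":[[0,0,0]],"turn":[0]}' >/dev/null; sh r.sh
```

```text
yaw 0.6380 F [-0.1 -2.5  6.5] M [-0.357  0.233  0.193] tau6 -0.132 j6 0.7843 op 0.148 t 21.45
yaw 0.6279 F [-0.8 -1.1  7.2] M [-0.293  0.17   0.175] tau6 -0.016 j6 0.7946 op 0.142 t 21.55
yaw 0.6179 F [-0.5 -1.5  5.6] M [-0.361  0.242  0.208] tau6 0.015 j6 0.8046 op 0.146 t 21.65
yaw 0.6179 F [-0.5 -1.2  6.2] M [-0.37   0.233  0.111] tau6 0.238 j6 0.8045 op 0.146 t 21.75
yaw 0.6182 F [-0.2 -2.2  6.5] M [-0.305  0.173  0.099] tau6 0.102 j6 0.8043 op 0.144 t 21.85
```

```bash

python3 -m inch '{"hand":[0],"delta_pos":[[0,0,0]],"turn":[0.008]}' >/dev/null; sh r.sh
python3 -m inch '{"hand":[0],"delta_pos":[[0,0,0]],"turn":[0.008]}' >/dev/null; sh r.sh
python3 -m inch '{"hand":[0],"delta_pos":[[0,0,0]],"turn":[0]}' >/dev/null; sh r.sh
```

```text
yaw 0.6103 F [-0.9 -2.8  6.3] M [-0.382  0.177  0.177] tau6 -0.022 j6 0.8122 op 0.146 t 21.95
yaw 0.6022 F [-0.5 -2.6  6. ] M [-0.395  0.196  0.189] tau6 0.093 j6 0.8204 op 0.143 t 22.05
yaw 0.6022 F [-0.6 -0.7  7.2] M [-0.395  0.216  0.197] tau6 0.286 j6 0.8204 op 0.144 t 22.15
```

```bash
python3 -m inch '{"hand":[0.25,0.5,0.5,0.5],"delta_pos":[[0,0,0],[0,0,0],[0,0,0],[0,0,0]],"turn":[0,0,0,0]}'
python3 -m inch '{"hand":[0.5,0.5,0.5,0.5,0.5,0.5,0.5,0.5,0.5,0.5,0.5,0.5],"delta_pos":[[0,0,-1],[0,0,-2],[0,0,-2],[0,0,-2],[0,0,-1.5],[0,0,0],[0,0,0],[0,0,0],[0,0,0],[0,0,0],[0,0,0],[0,0,0]],"turn":[0,0,0,-0.14,-0.14,-0.14,-0.14,-0.14,-0.14,-0.14,-0.14,0]}'
python3 - <<'E'
from h import *
s=env.state();print(s['eef_pos'],s['tcp_rot'],s['ft_force'],s['moment'],s['opening'])
im,d,T=snap('wrist','w15')
snap('side','s15')
cv2.imwrite('pics/w15k.png',cv2.resize(im[100:260,130:330],None,fx=4,fy=3.75,interpolation=cv2.INTER_CUBIC))
E
python3 knob.py w15; python3 tail.py w15
```

```text
t: 22.55
eef_pos: [495.2, -7.4, 129.2]
tcp_rot: [-3.141, 0.0, 0.602]
ft_force: [-0.2, 0.0, -0.8]
opening: 0.423
t: 23.75
eef_pos: [495.2, -7.4, 214.9]
tcp_rot: [3.141, 0.0, 1.724]
ft_force: [-1.4, 0.3, 0.2]
opening: 0.501
[495.21092505  -7.37729597 214.9381609 ] [3.14115672e+00 3.00476024e-05 1.72390019e+00] [-1.40200079  0.29821828  0.20341294] [-0.06568854 -0.01584593  0.01342369] 0.5007271729665405
[226 186  52  34 872] 76.81288348916638
((495.2588806152344, -5.825616836547852), (40.758995056152344, 13.902685165405273), 34.73720169067383)
centroid [495.48773464  -5.74812622] PCA angle -2.531244204918605 deg -145.02960985878374
tool off 1.5848942060698747 0.4564251462383937
[289  24  17  33 493] [512.60128278 119.42690469]
[193  26  18  32 499] [436.47031436 106.03876765]
[289 113  14  28 362] [525.04446733  51.55029431]
[199 115  17  27 401] [448.51704468  37.94221171]
[218 158  50  27 600] [480.86968235   6.12777707]
yaw 0.17643841943025393 o [482.85233237  66.4336061 ] res [[0.31, 0.61], [-0.35, 0.31], [0.15, -0.42], [-0.11, -0.5]]
-105:616/6 -104:617/6 -103:616/6 -102:616/7 -101:615/7 -100:615/7 -99:615/7 -98:614/7 -97:614/8 -96:614/8 -95:614/8 -94:613/8 -93:612/8 -92:613/8 -91:599/8 -90:501/7 -89:313/3 -88:184/-1 -87:165/-2 -86:168/-3 -85:167/-2 -84:164/-2 -83:160/-2 -82:166/-1 -81:217/1 -80:276/2 -79:299/2 -78:304/2 -77:303/2 -76:304/2 -75:326/2 -74:391/0 -73:449/-0 -72:474/-0 -71:478/-0 -70:467/-0 -69:445/-0 -68:424/0 -67:419/-0 -66:430/0 -65:451/0 -64:472/0 -63:480/0 -62:482/0 -61:482/-0 -60:481/0 -59:482/0 -58:483/-0 -57:484/0 -56:484/-0
```

View pics/w15k.png

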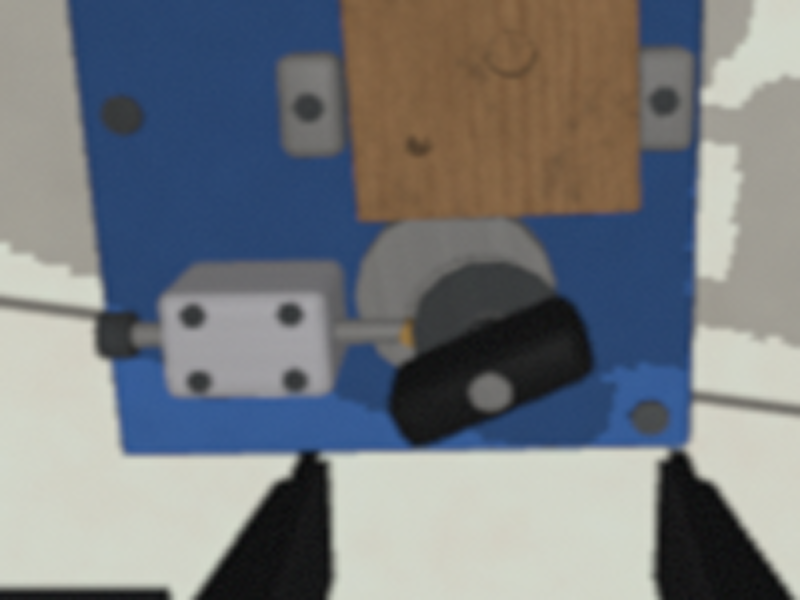

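View pics/w15.png

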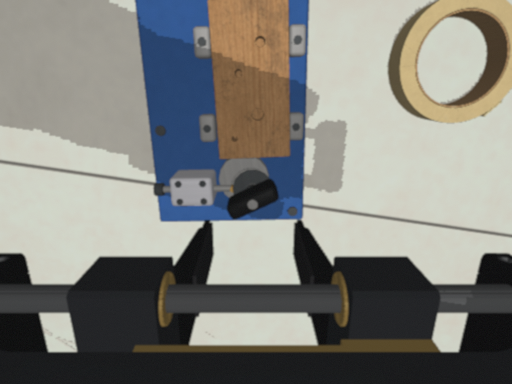

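```bash
python3 -m inch '{"hand":[0.5,0.5,0.5,0.5,0.5,0.5,0.5],"delta_pos":[[0,-2.5,0],[0,-3,1],[0,-3,1],[0,0,1],[0,0,0],[0,0,0],[0,0,0]],"turn":[-0.02,0,0,0,0,0,0]}'
python3 - <<'E'
from h import *
s=env.state();print(s['eef_pos'],s['tcp_rot'])
ims=[]
for i in range(5):
    C=viewer.get_calibration('wrist'); im,d=viewer.read_camera('wrist'); ims.append(im.astype(float))
im=np.mean(ims,0); cv2.imwrite('pics/w16.png',im.round().astype(np.uint8))
np.savez('pics/w16.npz',d=d,im=im.round().astype(np.uint8),T=C['T'],k=[C['fx'],C['fy'],C['cx'],C['cy']])
E
```

```text
t: 24.55
eef_pos: [412.4, -21.4, 184.6]
tcp_rot: [3.141, 0.0, 1.741]
ft_force: [0.8, -0.7, -0.2]
opening: 0.499
[412.41741746 -21.36663618 184.61371807] [3.14059244e+00 2.67654825e-04 1.74120961e+00]
```

View pics/w16.png

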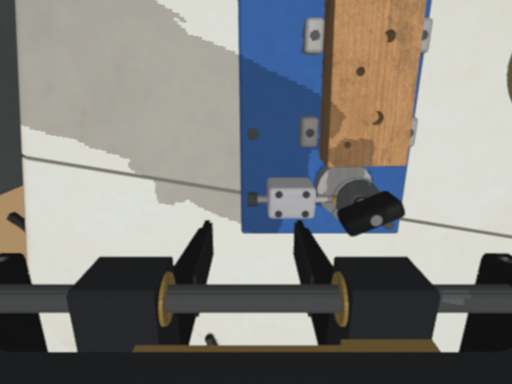

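```bash
python3 - <<'E'
from h import *
im,d,C=load('w16'); C['T']=np.array(C['T'])
g=im.astype(float)
for r in (190,193,196,198,199,200,202,205,209): print(r,[ '/'.join(str(int(x)) for x in g[r,c]) if 0 else int(g[r,c].sum()) for c in range(234,274)])
print('blue-red'); 
for r in (180,186,190,210,215,220): print(r,[int(g[r,c,0]-g[r,c,2]) for c in range(234,250)])
a=0.1755; ax=np.array([np.cos(a),np.sin(a)])
def fx(u,v,z): return plane([(u,v)],C,z)[0,:2]@ax
print('camera fx', C['T'][:2,3]@ax)
for u in (241,247,248): print(u,fx(u,199,12),fx(u,199,34),fx(u,199,38),fx(u,199,40))
E
python3 - <<'E'
import cv2
im=cv2.imread('pics/w16.png'); cv2.imwrite('pics/w16z.png',cv2.resize(im[170:240,230:330],None,fx=8,fy=8,interpolation=cv2.INTER_CUBIC))
E
```

```text
190 [375, 382, 392, 403, 412, 405, 344, 256, 219, 228, 235, 238, 239, 238, 238, 238, 240, 238, 241, 240, 239, 240, 242, 243, 244, 244, 242, 241, 242, 243, 240, 244, 259, 286, 326, 388, 447, 484, 502, 508]
193 [424, 412, 403, 392, 381, 361, 303, 238, 218, 230, 238, 240, 231, 208, 173, 154, 151, 149, 151, 148, 148, 149, 166, 204, 232, 242, 242, 243, 243, 242, 239, 245, 263, 289, 333, 396, 451, 492, 520, 526]
196 [487, 487, 488, 491, 491, 472, 393, 281, 227, 231, 239, 242, 232, 211, 187, 179, 179, 174, 173, 170, 167, 167, 184, 238, 282, 298, 299, 298, 298, 297, 297, 297, 296, 303, 338, 397, 451, 487, 508, 514]
198 [488, 488, 488, 488, 492, 480, 402, 287, 228, 231, 239, 242, 232, 210, 190, 188, 192, 190, 189, 183, 180, 176, 202, 281, 346, 368, 368, 368, 368, 368, 368, 368, 365, 351, 358, 408, 460, 493, 511, 514]
199 [486, 489, 488, 489, 493, 480, 402, 286, 226, 231, 239, 240, 233, 208, 188, 186, 191, 191, 192, 187, 183, 179, 206, 290, 365, 390, 392, 392, 392, 392, 392, 392, 387, 369, 367, 412, 463, 497, 512, 517]
200 [488, 488, 487, 488, 493, 480, 401, 285, 226, 231, 241, 242, 232, 209, 
[... 754 characters left out ...]
180 [-13, -12, -13, -13, -13, -9, 7, 40, 67, 73, 75, 76, 76, 76, 76, 76]
186 [-13, -13, -12, -12, -13, -10, 4, 36, 64, 72, 74, 75, 75, 75, 76, 75]
190 [-9, -9, -10, -11, -11, -8, 6, 37, 65, 71, 74, 74, 74, 74, 74, 74]
210 [-13, -13, -13, -13, -14, -12, -3, 25, 59, 73, 75, 75, 74, 75, 75, 74]
215 [-13, -12, -12, -12, -12, -12, -3, 22, 56, 71, 73, 75, 75, 74, 75, 74]
220 [-13, -13, -13, -13, -13, -13, -4, 19, 54, 71, 73, 73, 73, 73, 73, 73]
camera fx 403.1885618270818
241 392.4773088269606 393.3695015077862 393.53171835884535 393.612826784375
247 397.77543194465665 398.2263180231951 398.30829731020214 398.3492869537056
248 398.6584653445464 399.0357992498427 399.104405414442 399.13870849674163
```

View pics/w16z.png

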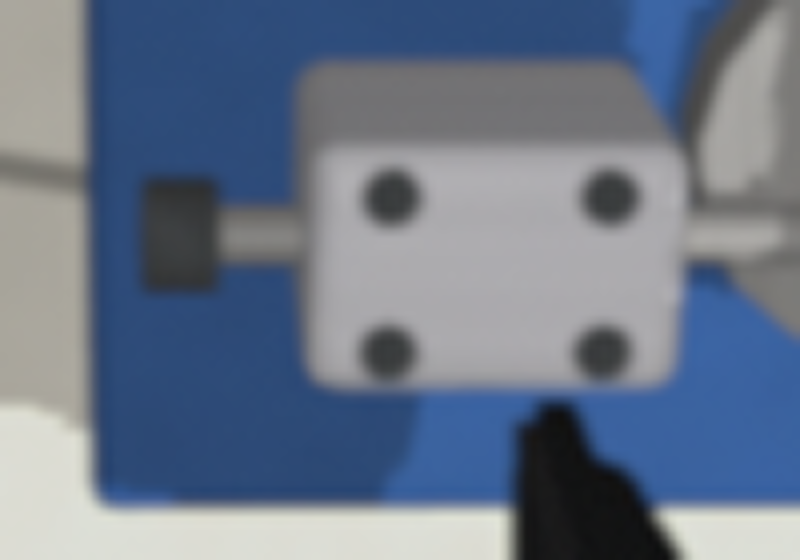

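```bash
python3 - <<'E'
from h import *
def bolts(n,boxes):
    im,d,C=load(n); g=cv2.GaussianBlur(im.astype(np.float32).sum(2),(0,0),.6); out=[]
    for (u0,v0) in boxes:
        w=g[v0-5:v0+6,u0-5:u0+6]; i=np.unravel_index(w.argmin(),w.shape); cu,cv_=u0-5+i[1],v0-5+i[0]
        w=g[cv_-5:cv_+6,cu-5:cu+6]; bg=np.percentile(w,85); k=np.clip(bg-20-w,0,None); yy,xx=np.mgrid[-5:6,-5:6]; k[(xx**2+yy**2)>16]=0
        out.append((cu+(k*xx).sum()/k.sum(),cv_+(k*yy).sum()/k.sum()))
    return np.array(out),C
a=0.1755; R=np.array([[np.cos(a),-np.sin(a)],[np.sin(a),np.cos(a)]])
for n,b in (('w16',[(315,35),(309,131)]),('w2',[(225,109),(303,109),(227,177),(300,177)]),('w9',[(207,45),(300,45),(210,132),(297,132)]),('w15',[(202,41),(298,40),(208,128),(296,126)])):
    q,C=bolts(n,b); W=plane(q,C,26)[:,:2]@R; c=np.array(C['T'])[:2,3]@R
    print(n,q.round(2).tolist(),'W',W.round(2).tolist(),'cam',c.round(2))
    if len(W)==4: print('  dx',(W[1]-W[0]).round(2),(W[3]-W[2]).round(2),'dy',(W[0]-W[2]).round(2),(W[1]-W[3]).round(2))
    else: print('  dy',(W[0]-W[1]).round(2))
    if n=='w16': print('tail', (plane([(246.9,199)],C,39)[:,:2]@R).round(2), 'tail rows', (plane([(251,192),(251,206.5)],C,36)[:,:2]@R).round(2))
E
```

```text
w16 [[316.21, 34.93], [310.35, 132.77]] W [[448.96, 28.72], [448.27, -41.21]] cam [403.19  -7.82]
  dy [ 0.69 69.93]
tail [[398.25 -91.51]] tail rows [[401.51 -86.67]
 [401.44 -99.01]]
w2 [[223.82, 110.38], [301.94, 110.07], [225.65, 178.24], [299.56, 178.14]] W [[448.38, 28.52], [525.65, 28.55], [448.16, -41.16], [526.1, -41.33]] cam [477.28  49.07]
  dx [7.726e+01 3.000e-02] [77.95 -0.17] dy [ 0.23 69.68] [-0.45 69.88]
w9 [[206.55, 47.58], [301.34, 46.07], [209.26, 131.56], [297.35, 131.77]] W [[448.61, 27.38], [526.82, 28.55], [448.04, -41.48], [526.47, -41.64]] cam [486.9   -4.87]
  dx [78.21  1.16] [78.43 -0.16] dy [ 0.57 68.86] [ 0.35 70.19]
w15 [[202.24, 42.44], [298.29, 38.53], [206.74, 128.6], [295.33, 127.14]] W [[449.09, 27.79], [526.96, 29.03], [448.25, -41.46], [525.88, -41.86]] cam [489.3  -8.7]
  dx [77.88  1.24] [77.63 -0.4 ] dy [ 0.84 69.25] [ 1.08 70.89]
```

```bash
python3 -m inch '{"hand":[0.6,0.8,0.9,0.9,0.9,0.9,0.9,0.9,0.9],"delta_pos":[[2.2,2.07,0],[2.2,2.07,0],[2.2,2.07,0],[2.2,2.07,0],[0,0,2],[0,0,2],[0,0,1],[0,0,0],[0,0,0]],"turn":[0,0,0,0,0,0,0,0,0]}'
python3 - <<'E'
from h import *
s=env.state();print(s['eef_pos'],s['tcp_rot'])
ims=[];ds=[]
for i in range(4):
    C=viewer.get_calibration('wrist'); im,d=viewer.read_camera('wrist'); ims.append(im.astype(float)); ds.append(d)
im=np.mean(ims,0); cv2.imwrite('pics/w17.png',im.round().astype(np.uint8))
np.savez('pics/w17.npz',d=np.median(ds,0),im=im.round().astype(np.uint8),T=C['T'],k=[C['fx'],C['fy'],C['cx'],C['cy']])
E
python3 rel.py w17 | grep -v 'guides'
```

```text
t: 25.7
eef_pos: [478.2, 79.3, 134.7]
tcp_rot: [3.142, -0.0, 1.741]
ft_force: [0.4, 0.2, 0.2]
opening: 0.896
[478.23215196  79.31157766 134.68942709] [ 3.14150715e+00 -7.51579871e-05  1.74147417e+00]
bed left y= [-90.06] slope -0.0044330064784320255  right 50.79985351441605 slope 1.341864044048514 expect -95,50 ->x0 2.8685582808909693
stop [ 211   77   88   29 2512] 41.2 x 76.1 91.0 y -22.3 26.5
stop [  202   119   104   165 15153] 43.4 x -38.7 68.5 y -28.0 33.5
stop [ 227  317   52   28 1009] 39.5 x -92.7 -69.1 y -17.3 19.6
stop [ 153  323   55   29 1510] 45.1 x -93.5 -69.4 y -68.2 -31.1
blocktop 43.42216346156529
block y -26.669949918369177 32.13948402945208
```

View pics/w17.png

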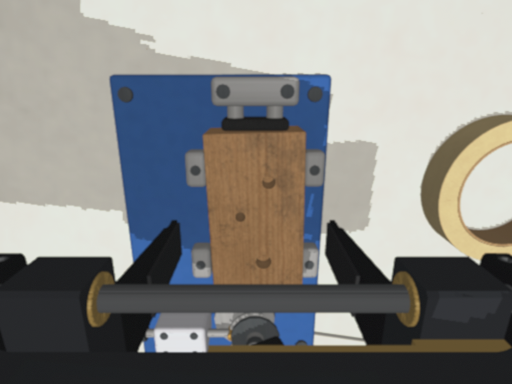

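```bash
python3 - <<'E'
from h import *
a=.1755; R=np.array([[np.cos(a),-np.sin(a)],[np.sin(a),np.cos(a)]])
for n,c0 in (('w5',250),('w6',260),('w7',257),('w8',255),('w17',255)):
    im,d,C=load(n); br=(im[...,0].astype(float)-im[...,2]) # blue gap between stop and pad
    res=[]
    for u in range(c0-6,c0+7,2):
        col=br[70:160,u]; i=70+np.argmax(col)  # inside gap
        b=col.max(); t=b/2
        # the gap run around i
        k=i
        while br[k,u]>t: k-=1
        e1=k+(t-br[k,u])/(br[k+1,u]-br[k,u])
        k=i
        while br[k,u]>t: k+=1
        e2=k-1+(br[k-1,u]-t)/(br[k-1,u]-br[k,u])
        s=(plane([(u,e1)],C,42)[0,:2]@R)[1]; p=(plane([(u,e2)],C,40)[0,:2]@R)[1]; res.append((e1,e2,s-p))
    r=np.median(res,0); print(n,r.round(2))
E
```

```text
w5 [105.16 118.05   6.97]
w6 [108.6  122.03   6.86]
w7 [111.4  125.77   6.59]
w8 [111.84 126.39   6.55]
w17 [105.65 116.39   6.11]
```

```bash
python3 -m inch '{"hand":[0.8,0.6,0.4,0.4,0.4,0.4,0.4,0.4,0.4,0.4,0.4,0.4,0.4],"delta_pos":[[0,0,-2],[0,0,-3],[0,0,-2],[-2.2,0.05,0],[-2.2,0.05,0],[-2.2,0.05,0],[-2.2,0.05,0],[0,0,0],[0,0,0],[0,0,0],[0,0,0],[0,0,0],[0,0,0]],"turn":[0,0,0,0,0,0,0,0.142,0.142,0.142,0.142,0.142,0.142]}'
python3 -m inch '{"hand":[0.4,0.4,0.4,0.4],"delta_pos":[[0,0,0],[0,0,0],[0,0,0],[0,0,0]],"turn":[0.142,0.142,0,0]}'; sh r.sh
```

```text
t: 27.2
eef_pos: [495.0, -7.0, 204.9]
tcp_rot: [3.141, -0.001, 0.884]
ft_force: [0.1, 0.1, -0.0]
opening: 0.398
t: 27.6
eef_pos: [495.0, -7.0, 204.7]
tcp_rot: [3.141, -0.0, 0.61]
ft_force: [0.1, -0.6, -0.2]
opening: 0.397
yaw 0.6100 F [ 0.1 -0.6 -0.2] M [-0.095  0.121  0.029] tau6 0.330 j6 0.8131 op 0.397 t 27.6
```

```bash
python3 -m inch '{"hand":[0.4,0.4,0.4,0.4,0.4,0.4],"delta_pos":[[0,0.05,1.5],[0,0,2.5],[0,0,2],[0,0,1.5],[0,0,0],[0,0,0]],"turn":[0.008,0,0,0,0,0]}'
python3 -m inch '{"hand":[0.25,0.15,0,0,0,0],"delta_pos":[[0,0,0],[0,0,0],[0,0,0],[0,0,0],[0,0,0],[0,0,0]],"turn":[0,0,0,0,0,0]}'; sh r.sh
python3 -m inch '{"hand":[0],"delta_pos":[[0,0,0]],"turn":[0.008]}' >/dev/null; sh r.sh
python3 -m inch '{"hand":[0],"delta_pos":[[0,0,0]],"turn":[0.008]}' >/dev/null; sh r.sh
```

```text
t: 28.2
eef_pos: [495.4, -7.4, 129.6]
tcp_rot: [-3.141, 0.0, 0.6]
ft_force: [0.1, -0.0, 0.2]
opening: 0.403
t: 28.8
eef_pos: [495.5, -7.5, 129.7]
tcp_rot: [3.141, -0.001, 0.598]
ft_force: [0.4, -2.1, 5.0]
opening: 0.144
yaw 0.5979 F [ 0.4 -2.1  5. ] M [-0.426  0.166 -0.085] tau6 -0.020 j6 0.8245 op 0.144 t 28.8
yaw 0.5901 F [ 0.3 -1.   5.6] M [-0.525  0.22   0.1  ] tau6 -0.057 j6 0.8324 op 0.144 t 28.9
yaw 0.5820 F [-0.1 -3.3  6.6] M [-0.578  0.136  0.254] tau6 0.085 j6 0.8406 op 0.146 t 29.0
```

```bash
python3 -m inch '{"hand":[0],"delta_pos":[[0,0,0]],"turn":[0]}' >/dev/null; sh r.sh
python3 -m inch '{"hand":[0],"delta_pos":[[0,0,0]],"turn":[0.008]}' >/dev/null; sh r.sh
python3 -m inch '{"hand":[0],"delta_pos":[[0,0,0]],"turn":[0]}' >/dev/null; sh r.sh
```

```text
yaw 0.5821 F [-0.2 -2.   7.1] M [-0.55   0.165  0.148] tau6 0.278 j6 0.8405 op 0.145 t 29.1
yaw 0.5744 F [-0.6 -2.9  5.8] M [-0.536  0.199  0.232] tau6 0.030 j6 0.8482 op 0.148 t 29.2
yaw 0.5742 F [ 0.  -2.5  6.7] M [-0.56   0.186  0.202] tau6 0.314 j6 0.8484 op 0.147 t 29.3
```

```bash
python3 -m inch '{"hand":[0.25,0.5,0.5,0.5],"delta_pos":[[0,0,0],[0,0,0],[0,0,0],[0,0,0]],"turn":[0,0,0,0]}'
python3 -m inch '{"hand":[0.5,0.5,0.5,0.5,0.5,0.5,0.5,0.5,0.5,0.5,0.5,0.5,0.5],"delta_pos":[[0,0,-1],[0,0,-2],[0,0,-2],[0,0,-2],[0,0,-1.5],[0,0,0],[0,0,0],[0,0,0],[0,0,0],[0,0,0],[0,0,0],[0,0,0],[0,0,0]],"turn":[0,0,0,-0.14,-0.14,-0.14,-0.14,-0.14,-0.14,-0.14,-0.14,-0.04,0]}'
python3 - <<'E'
from h import *
s=env.state();print(s['eef_pos'],s['tcp_rot'])
im,d,T=snap('wrist','w18')
cv2.imwrite('pics/w18k.png',cv2.resize(im[100:260,130:330],None,fx=4,fy=3.75,interpolation=cv2.INTER_CUBIC))
E
python3 knob.py w18; python3 tail.py w18
```

```text
t: 29.7
eef_pos: [495.2, -7.3, 129.2]
tcp_rot: [-3.141, 0.0, 0.574]
ft_force: [0.2, 0.9, -0.5]
opening: 0.428
t: 31.0
eef_pos: [495.2, -7.3, 214.9]
tcp_rot: [3.141, 0.0, 1.734]
ft_force: [0.1, -0.1, 0.2]
opening: 0.501
[495.23367099  -7.32232613 214.94120622] [3.14112169e+00 2.67203947e-05 1.73425119e+00]
[226 187  52  32 864] 76.8481399017389
((495.18194580078125, -5.855323791503906), (40.95698928833008, 14.116271018981934), 33.93640899658203)
centroid [495.42432123  -5.76185202] PCA angle -2.559598410583223 deg -146.65418617481228
tool off 1.533765262109661 0.4226956972330517
[290  25  17  32 519] [512.50796108 119.34498936]
[194  26  18  32 502] [436.55298108 106.03352285]
[199 114  17  28 410] [448.61963408  37.96596233]
[290 114  14  27 356] [525.198833   51.3535998]
[219 158  50  27 595] [480.86770411   6.00709917]
yaw 0.1762671439398797 o [482.91179966  66.36820448] res [[0.47, 0.63], [-0.37, 0.26], [-0.16, -0.59], [0.05, -0.3]]
-105:617/6 -104:616/6 -103:616/7 -102:615/6 -101:615/7 -100:615/7 -99:614/7 -98:613/7 -97:614/8 -96:614/8 -95:614/8 -94:612/8 -93:611/8 -92:612/8 -91:604/9 -90:524/8 -89:342/4 -88:196/-1 -87:166/-2 -86:169/-3 -85:167/-2 -84:165/-2 -83:161/-2 -82:160/-1 -81:204/1 -80:268/2 -79:298/2 -78:303/3 -77:305/3 -76:304/2 -75:325/2 -74:390/0 -73:449/-0 -72:473/-0 -71:476/-0 -70:464/-0 -69:446/-0 -68:426/-0 -67:419/-0 -66:427/-0 -65:447/-0 -64:470/-0 -63:480/-0 -62:481/-0 -61:482/-0 -60:483/0 -59:484/-0 -58:483/-0 -57:484/-0 -56:484/-0
```

View pics/w18k.png

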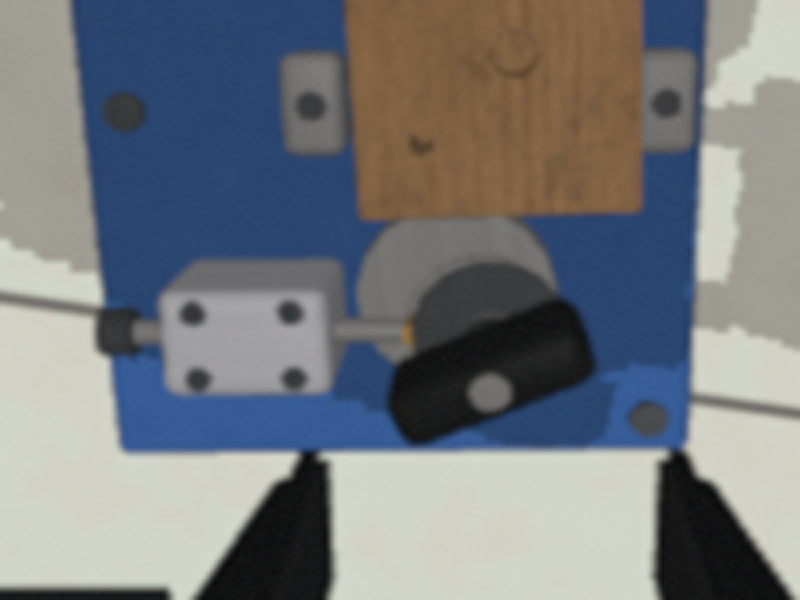

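```bash
python3 -m inch '{"hand":[0.5,0.5,0.5,0.5],"delta_pos":[[0,0,-2],[0,0,-2],[0,0,0],[0,0,0]],"turn":[0,0,0,0]}'; python3 -c "
from h import *
print(ticket.job_done())"
```

```text
t: 31.45
eef_pos: [495.2, -7.3, 254.4]
tcp_rot: [3.141, 0.0, 1.733]
ft_force: [-0.6, 0.5, -0.1]
opening: 0.501
the job is handed in; nothing more can be done
None
```

The beech block is lying in the nest between the guides, and the cam is clamped. Both are let go, and I handed the job in at about 31.5 s of the 64 s allowed. No verdict was reported.

- **Turn:** The knob went clockwise by about 0.55 rad in three grasps; the task said one would do. I let go twice to look at the plunger before turning the last few hundredths.
- **Plunger:** The red band is gone. The tail moved in by about 3.5 mm in total, and by only 0.1 mm over the last 0.03 rad, so it is at or very near the notch bottom. My position estimates before that last turn ranged from 0 to about 1 mm, so this rests on the trend.
- **Feel:** The moment reversed while entering the notch. It then settled at about +0.19 N m and rose only to about +0.25 N m, so I never felt a sharp rise in resistance. I stopped there to stay well clear of crushing the block.
- **Pad:** Before the last 0.03 rad the camera showed it pressed in by about 1 mm, roughly 6 N. I did not measure it again after that last turn.
- **Block:** It is flat on the bed. In the close view before release it was centred between the guides within about 0.2 mm.
- **Bystanders:** I kept clear of the other tools and felt no contact with them, but I did not measure their positions at the end.

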